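Put up the club's display ledge: hook, lock and lay

ROBOT

A 6-joint arm with a two-finger parallel gripper is mounted at the origin on the work surface. World frame = base frame: x ahead of the robot, y to its left, z up, the work surface at z = 0. Lengths are in m, angles in rad, forces in N, time in s.
With the tool pointing down it reaches from about 0.35 to 0.725 m from the base axis. Payload 6 kg.
Tool frame: the origin (TCP) lies on the centre line of the jaws, within the pads' length; the fingertips stand 8 mm ahead of it and the grasp point (between the pads) lies 11 mm behind it; z points along the fingers, y is the line along which they close (so a half turn about z gives the same grasp; the last joint's range is limited). The gripper opens to 85 mm and grips with 20 to 120 N. Pads are 22 mm wide; open, the fingers measure 114 mm over their backs; the gripper's body (76 mm by 85 mm) begins 54 mm behind the grasp point. The pads swing forward as they close: fully open they stand 13 mm farther back than shut.
Start: joints at [-0.908, 0.04, 0.085, 0, -1.615, -0.334], TCP at [0.194, -0.568, 0.239] pointing down, gripper open.
Joint ranges: [-2.56, 2.56], [-1.29, 2.01], [-1.08, 1.49], [-3.29, 1.98], [-2.81, -0.18], [-2.99, 2.99]. Speed limits (rad/s): [2.57, 2.57, 3.01, 3.14, 3.14, 3.14].

INTERFACE

Orientations are given as a unit quaternion [x, y, z, w].
In Python, from station import state, read_camera, manip gives the robot as it stands.
- The arm moves only by the tool step_arm, never from a script. Its argument "targets" is a list of rows, each a list of 7 numbers: the turn, a rotation vector about the tool's x, y, z in rad, then the shift along the tool's x, y, z in cm, then the finger opening in cm, from 0 to 8.54. A call has 1 to 10 rows; each row is the pose to reach, as a shift and turn from the pose commanded when the call began, along the tool's axes at that moment; what a row does not reach only later rows make up. A row lasts 1/10 s, in which the tool goes at most 50 mm and 8.59 degrees, less where a joint would pass 70% of its speed; a pose out of reach is approached as far as the arm can. A call with a gripper value outside its range is refused whole. The fingers move at their own pace and stop on an object; "newtons" is the grip in N (left out, the last holds). Time passes only in rows, so rows that repeat a pose let the fingers close. It gives the time, the measured TCP pose, the force, the opening and the grip force at its end, in the units of the state.
- state(): the state, without advancing time (a new reading comes with each control period).
- read_camera(name): name is "scene" or "top" or "wrist"; returns a dict with "img" (480x640x3 uint8, blue, green, red), "intrinsics" (3x3 intrinsics, pixels), "R" (3x3) and "t" (3): a world point X has camera coordinates R X + t. Camera axes: x right, y down, z forward; pixel columns grow to the right and rows downward; lengths in m; the calibration is good to about 2 mm. A picture is of the moment at which its call begins. There is no depth.
- manip.hand_in(): hands the job in; it is judged then, once.
The state is a dict: "time": time; "joint_pos": joint angles; "qd": joint speeds; "tau": joint torques, N m; "tcp_pos": TCP position; "orientation": TCP orientation; "contact_force": force on the tool from outside, world axes, zero at the start; "torque": the same for the moment, N m; "width": finger opening in m; "finger_force": force on a finger pad.
Only numpy, scipy, OpenCV 4.12 (cv2) and the standard library are available. Lean on these libraries where they do the work, as an engineer would, in place of code of your own. Each camera call takes 0.05 s, during which the arm holds its last target. There are 200 camera calls.

TASK

Put up the display ledge on the slotted stand: hook the loose blue arm's claws into the bare upright, in the slots that bring it level with the arm already up, and press it straight down until its brass tab clicks out and locks. Then lay the pine ledge flat across both arms, about centred on the two uprights, between the arms' front nibs and back plates. Do not drop the arm or the ledge, leave the knights, discs, pencil pot and magnifier where they stand, and let go of everything.

Things in the scene. Friction and masses are not known exactly. Their poses are not given: they have to be found in the camera images.
- bracket: loose blue display arm: beam 14 wide, 30 high, 94 mm long, standing on its underside; across its rear end a back plate 22 wide, 6 thick, 70 mm high; a nib 10 mm high on its front end. Origin on the beam's underside, mid-width, 50 mm from the plate's rear face and 50 mm from the front end; x to the rear, z up. Grip it across the beam from above. 0.18 to 0.3 kg.
- bracket_claws (a point): on the loose arm: middle of the lower claw's root on the plate's rear face, 22 mm above the underside. Two claws point along x, 32 mm apart in height, 5 mm wide: tongues 8 mm high (underside + 18 to 26 and 50 to 58 mm), 10 mm long; their last 4 mm hang 7 mm lower as lips. The brass lock tab stands out 5 mm at 30 to 36 mm.
- lock (a joint): sprung brass lock tab of the loose arm: 0 = standing out 5 mm from the back plate, 0.005 m = pushed in flush. 4 N at first, 5.5 N flush. The upright's face pushes it in while the claws enter; when the arm is fully down it clicks out into the slot above the lower claw (near 0 again) and bars lifting. It drags, so weight alone may not seat it; let go before it locks, it pushes the arm off.
- bracket_home (a point): where the loose arm's origin comes when home on the bare upright: on its middle line, 50 mm before its face, 96 mm above the shelf; x points into the upright, square to the face, z up; the arm's axes then match these. The claws enter the slots with the arm 9.5 mm (7 to 12) higher, until the back plate meets the face (a firm stop); then straight down to a firm stop.
- bare_upright: slotted steel upright without an arm, fixed: channel 34 wide, 26 deep, 269 mm high, open behind, face 4 mm thick. Origin on the shelf under the middle of its face; x into it. Six slots 11 wide, 20 mm high, 32 mm apart, lower ends 50, 82, 114, 146, 178, 210 mm up; the claws belong in the third and fourth from below. It is 180 mm left or right of the fitted one.
- fitted_upright: like the bare upright, but with a fixed blue arm, the loose one's twin, already locked on; same origin and axes. Its arm reaches 100 mm out from the face: underside 96, beam top 126, nib top 136, plate top 166 mm above the shelf.
- stand: dark steel base of both uprights, 10 mm thick, bolted down; origin on the shelf midway between the uprights, in the plane of their faces; x into the uprights, y along the row. A foot 34 mm wide runs 81 mm forward under each upright. Nothing joins the uprights above the base.
- ledge_place (a point): where the ledge's origin comes when it lies in place: midway between the two arms, midway between their nibs and back plates (88 mm apart), on the beam tops, 126 mm above the shelf, 50 mm before the faces; y runs along the row of uprights.
- ledge: plain pine ledge 260 mm long (y), 66 mm wide (x), 14 mm thick, lying flat on the shelf; origin at the centre of its underside, z up. Its ends are alike. Grip it across its width near the middle. 0.09 to 0.19 kg.
- knight1: a walnut chess knight, 34 mm base diameter, 58 mm tall; origin at the centre of its underside, z up. Must be left where it stands. It stands close beside the loose arm.
- knight2: a walnut chess knight, 34 mm base diameter, 58 mm tall; origin at the centre of its underside, z up. Must be left where it stands. It stands close beside the ledge.
- knight3: a walnut chess knight, 34 mm base diameter, 58 mm tall; origin at the centre of its underside, z up. Must be left where it stands. It stands between the feet of the stand, under the place of the ledge.
- knight4: a walnut chess knight, 34 mm base diameter, 58 mm tall; origin at the centre of its underside, z up. Must be left where it stands. It stands between the feet of the stand, under the place of the ledge.
- disc1: the lowest of a stack of four red draughts discs, each 34 mm across and 8 mm thick (stack 32 mm high); origin at the centre of its underside. It stands close beside the loose arm. To be left alone.
- disc4: the top disc of that stack; origin at the centre of its underside.
- pot: blue-glazed pencil pot, 78 mm across and 95 mm high, with three pencils standing in it up to 152 mm above the shelf; origin at the centre of its underside. It stands in front of the stand, to be left alone.
- magnifier: horn-handled magnifier lying flat: brass-rimmed lens 80 mm across centred at x = 45 mm, handle 16 mm thick to x = -89 mm; origin on the shelf between the two. To be left alone.
There are look-alikes about, which are no part of the job. Several things have the shape of the bracket; the one meant has the colours described above.

How it is judged:
By the outcome, as a careful person would: the job done as asked, in the order asked, and still so for the second after the job is handed in, with the robot touching nothing.
It also fails if it takes over 72 s, if anything falls off the work surface, if the arm or the gripper's body presses on something with over 40 N, if the wrist force passes 120 N, or if a joint passes its speed limit or range.

## Working session

There is one attempt and no reset: what is moved stays moved. The work goes in short steps, Python scripts to look and compute and a tool call to move; the robot and the scene stay as the last step left them, time stands still between calls to the robot, and variables do not carry over. Pictures are saved under pics/ and viewed, at most 10 in all, crops included, and the job is handed in when it is done.

Besides the shell and the picture viewer there is one more tool, called after "Request:" by a JSON object that holds its "fn" and its "kwargs", one argument or row to a line. step_arm: Moves the arm, as the interface text tells. Its arguments: {"type":"object","properties":{"targets":{"type":"array","items":{"type":"array","items":{"type":"number"}}},"newtons":{"type":"number"}},"required":["targets"]}

```bash
mkdir -p pics; ls; python3 - <<'E'
from station import state, read_camera, manip
import cv2,pickle
d={}
for n in("top","scene"):
    c=read_camera(n);d[n]=c;cv2.imwrite(f"pics/{n}0.png",c["img"]);print(n,c["intrinsics"].tolist(),c["R"].tolist(),c["t"].tolist())
pickle.dump(d,open("c0.pkl","wb"));s=state();print(s)
E
```

```text
pics
top [[510.9249565750769, 0.0, 318.4050033360573], [0.0, 510.9249565750769, 238.26307777820466], [0.0, 0.0, 1.0]] [[0.015299378788525778, -0.9998828647057232, 0.0004311340416141646], [-0.9937547267704941, -0.015253273830064572, -0.11053904585604671], [0.11053267403797552, 0.0012627372417481479, -0.9938716886322262]] [-0.03234294014786869, 0.5176620088428748, 1.1400492947566678]
scene [[557.6244164112244, 0.0, 319.36298931557934], [0.0, 557.6244164112244, 244.0452268983381], [0.0, 0.0, 1.0]] [[-0.6011188083441177, 0.799012149064513, -0.01535460524586979], [0.6787654942715535, 0.5003239723289723, -0.5375437903085213], [-0.42182174202053885, -0.3335498588820958, -0.8430960263211373]] [0.32387521066998, -0.2796621859666853, 1.5391260217810194]
{'time': 0.1, 'joint_pos': array([-9.08345364e-01,  4.07359735e-02,  8.39485079e-02, -3.97757742e-04,
       -1.61550177e+00, -3.33677665e-01]), 'qd': array([ 5.56036811e-04, -8.38128392e-04,  2.78478586e-03,  4.94814240e-05,
        2.57785049e-04, -1.00795585e-03]), 'tau': array([-4.71501349e-03, -3.69347191e+01,  3.48280478e+01,  6.95173770e+00,
       -4.58636612e-03, -7.37250900e-06]), 'tcp_pos': array([ 0.1936987 , -0.5675857 ,  0.23841054]), 'orientation': array([-1.63655852e-01,  9.86517190e-01,  7.50685059e-04, -1.82052745e-04]), 'contact_force': array([ 0.30690192,  0.70060614, -1.89975984]), 'torque': array([-0.00885861,  0.02946528, -0.02087454]), 'finger_force': 0.0, 'width': 0.0856818659608716}
```

View pics/top0.png

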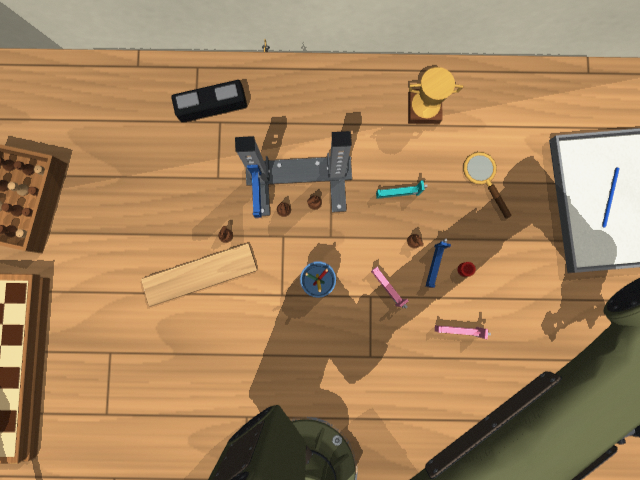

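View pics/scene0.png

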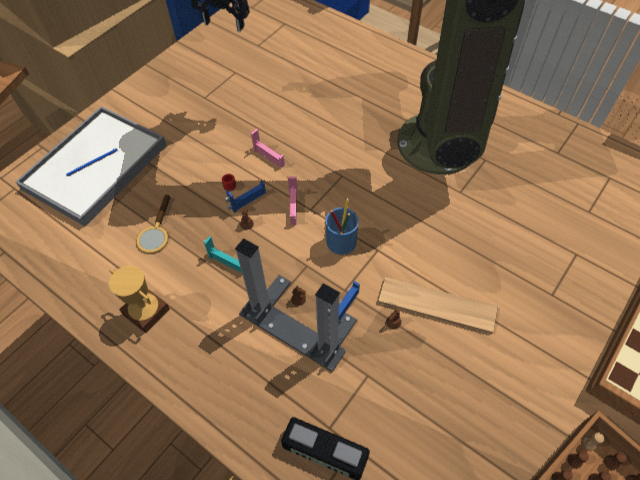

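Both views show the stand with two uprights: the fitted one with a blue arm at top (258,190), and the bare one at (341,170). The ledge is at (200,273) and the pot at (318,279).

Bracket-shaped candidates in top:
- blue at (438,264)
- teal at (402,190)
- pink at (390,287)
- pink at (462,330)
- the fitted blue arm at (258,190)

The loose arm meant is the blue one at (438,264), because it is dark blue, stands loose, and sits between a knight (415,240) and the red stack (467,269). I'll confirm it in a crop.

```bash
cat > h.py <<'E'
import numpy as np,cv2,pickle
from scipy.spatial.transform import Rotation as Rn
def ray(c,u,v,z):
    K,R,t=np.array(c["intrinsics"]),np.array(c["R"]),np.array(c["t"])
    o=-R.T@t; d=R.T@np.linalg.solve(K,[u,v,1.]); return o+d*(z-o[2])/d[2]
def proj(c,X):
    p=np.array(c["intrinsics"])@(np.array(c["R"])@np.array(X)+np.array(c["t"])); return p[:2]/p[2]
def blob(m,u,v,r):
    """mask component nearest u,v"""
    n,l,s,ce=cv2.connectedComponentsWithStats(m.astype(np.uint8)); 
    ks=[k for k in range(1,n) if s[k,4]>15]; k=min(ks,key=lambda k:np.hypot(*(ce[k]-[u,v]))); return l==k
def poly(m):
    cs,_=cv2.findContours(m.astype(np.uint8),cv2.RETR_EXTERNAL,cv2.CHAIN_APPROX_NONE); return max(cs,key=cv2.contourArea)[:,0].astype(float)
E
python3 - <<'E'
from h import *
d=pickle.load(open("c0.pkl","rb"));c=d["top"];im=c["img"]
a=cv2.resize(im[125:225,225:360],None,fx=4,fy=4,interpolation=cv2.INTER_CUBIC) #540x400
b=cv2.resize(im[225:300,400:480],None,fx=3,fy=3,interpolation=cv2.INTER_CUBIC)
w=np.zeros((400,790,3),np.uint8);w[:400,:540]=a;w[:225,545:785]=b
cv2.imwrite("pics/crop1.png",w)
h=cv2.cvtColor(im,cv2.COLOR_BGR2HSV)
blue=(h[...,0]>105)&(h[...,0]<125)&(h[...,1]>130)
for u,v in((438,264),(258,190)):
    p=poly(blob(blue,u,v,0)); P=np.array([ray(c,*q,0.03)[:2] for q in p]).astype(np.float32)
    print(u,v,len(p),cv2.minAreaRect(P),P.min(0),P.max(0))
pine=(h[...,1]<115)&(h[...,2]>190)&(h[...,0]<30)
p=poly(blob(pine,200,273,0));P=np.array([ray(c,*q,0.014)[:2] for q in p]).astype(np.float32);print("ledge",cv2.minAreaRect(P),cv2.boxPoints(cv2.minAreaRect(P)).tolist(), h[273,200],h[300,100])
for n,u,v,z in(("k1",415,240,.03),("k2",226,234,.03),("k3",284,209,.03),("k4",315,201,.03),("disc",467,269,.032),("pot",318,279,.095),("sock",446,243,.07)): print(n,ray(c,u,v,z).round(3))
E
```

```text
438 264 106 ((0.46435558795928955, -0.29076918959617615), (0.028847718611359596, 0.10686545073986053), 68.9991683959961) [ 0.41317266 -0.32264268] [ 0.5137348  -0.26940566]
258 190 125 ((0.6278921365737915, 0.12106776237487793), (0.12296682596206665, 0.02837872877717018), 8.865960121154785) [0.5671435  0.11046004] [0.6869023  0.14398359]
ledge ((0.43731987476348877, 0.2515965402126312), (0.05282236635684967, 0.2570717930793762), 19.49020004272461) [[0.3695366680622101, 0.36395516991615295], [0.4553075134754181, 0.12161395698785782], [0.5051031112670898, 0.1392379105091095], [0.41933223605155945, 0.38157913088798523]] [ 17 113 225] [ 15 132 213]
k1 [ 0.517 -0.245  0.03 ]
k2 [0.525 0.187 0.03 ]
k3 [0.584 0.056 0.03 ]
k4 [ 0.604 -0.015  0.03 ]
disc [ 0.453 -0.362  0.032]
pot [ 0.423 -0.025  0.095]
sock [ 0.507 -0.306  0.07 ]
```

View pics/crop1.png

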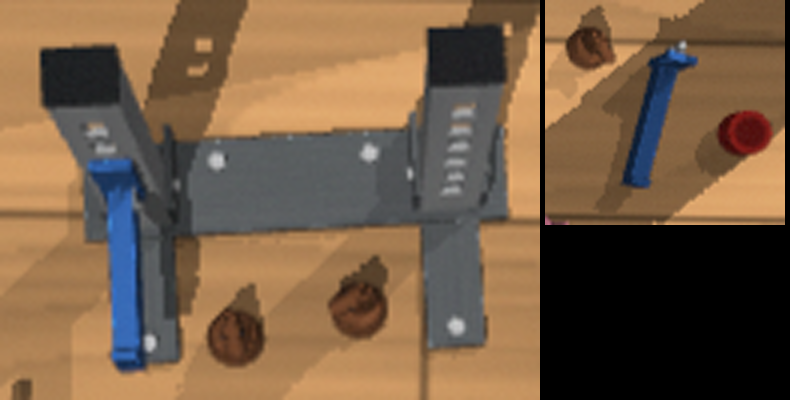

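The crop confirms it: the loose dark-blue arm stands at (436,265), plate to the rear with its brass tab at (445,240). The knight is at (415,240) and the disc stack at (467,269). Next, working out the stand pose and the wrist camera mount.

```bash
cat >> h.py <<'E'
def move(s,pos,yaw,q=None):
    """row (turn rad, shift cm) from state s to TCP pos with tool down, tool x at world yaw (deg)"""
    R0=Rn.from_quat(s["orientation"]); y=np.radians(yaw)
    X=np.array([np.cos(y),np.sin(y),0]);Z=np.array([0,0,-1.]);R1=Rn.from_matrix(np.c_[X,np.cross(Z,X),Z])
    return (R0.inv()*R1).as_rotvec().round(3), (R0.inv().apply(np.array(pos)-s["tcp_pos"])*100).round(2)
E
python3 - <<'E'
from h import *
from station import state, read_camera
d=pickle.load(open("c0.pkl","rb"));c=d["top"]
f=lambda u,v,z:ray(c,225+u/4-.375,125+v/4-.375,z)[:2]
L=[f(*q,.269) for q in((40,50),(115,46),(118,106),(43,108))];R=[f(*q,.269) for q in((428,29),(501,26),(504,84),(429,86))]
for n,P in(("left",L),("right",R)):
    P=np.array(P);print(n,P.round(4).tolist(),"face mid",((P[2]+P[3])/2).round(4))
print("foot",[f(*q,.01).round(4).tolist() for q in((428,347),(485,345))],"leftfoot r",f(178,361,.01).round(4))
g=lambda u,v,z:ray(c,400+(u-545)/3-.33,225+v/3-.33,z)[:2]
print("nib top front",g(625,183,.04),g(651,185,.04),"plate top",g(656,50,.07),g(696,61,.07))
w=read_camera("wrist");s=state();cen=-w["R"].T@w["t"];T=Rn.from_quat(s["orientation"])
print("cam in tool",T.inv().apply(cen-s["tcp_pos"]),"dir",T.inv().apply(w["R"][2]),T.inv().apply(w["R"][0]),w["intrinsics"][0])
print(move(s,[.455,-.30,.25],159))
E
```

```text
left [[0.6777, 0.1336], [0.6802, 0.0989], [0.6517, 0.0966], [0.6502, 0.1313]] face mid [0.6509 0.1139]
right [[0.6905, -0.0462], [0.6925, -0.0801], [0.6649, -0.0817], [0.6634, -0.047]] face mid [ 0.6641 -0.0644]
foot [[0.5839, -0.0543], [0.5856, -0.0876]] leftfoot r [0.5734 0.0916]
nib top front [ 0.41360921 -0.26804984] [ 0.41241776 -0.28746841] plate top [ 0.51068833 -0.28530178] [ 0.50301405 -0.31459399]
cam in tool [ 0.08373364  0.00041329 -0.13502188] dir [-0.32604187  0.0013555   0.94535436] [ 0.00102817  0.99999889 -0.00107925] [363.5796493    0.         319.36395101]
(array([ 0.001, -0.001,  0.695]), array([-33.37,  16.89,  -1.13]))
```

```bash
python3 - <<'E'
from h import *
from station import state
print(move(state(),[.46,-.29,.18],163))
E
```

```text
(array([ 0.001, -0.001,  0.626]), array([-34.17,  17.67,   5.87]))
```

Request:
{"fn": "step_arm", "kwargs": {
  "targets": [
    [0, 0, 0.63, -34.2, 17.7, 5.9, 4.0],
    [0, 0, 0.63, -34.2, 17.7, 5.9, 4.0],
    [0, 0, 0.63, -34.2, 17.7, 5.9, 4.0],
    [0, 0, 0.63, -34.2, 17.7, 5.9, 4.0],
    [0, 0, 0.63, -34.2, 17.7, 5.9, 4.0],
    [0, 0, 0.63, -34.2, 17.7, 5.9, 4.0],
    [0, 0, 0.63, -34.2, 17.7, 5.9, 4.0],
    [0, 0, 0.63, -34.2, 17.7, 5.9, 4.0],
    [0, 0, 0.63, -34.2, 17.7, 5.9, 4.0],
    [0, 0, 0.63, -34.2, 17.7, 5.9, 4.0]
  ]
}}

```text
time: 1.15
tcp_pos: [0.4609, -0.2886, 0.1795]
orientation: [0.149, 0.989, 0.0, -0.001]
contact_force: [-0.3, -0.3, 0.7]
width: 0.0401
finger_force: 0.0
```

```bash
python3 - <<'E'
from h import *
from station import state,read_camera
c=read_camera("wrist");pickle.dump(c,open("w1.pkl","wb"));cv2.imwrite("pics/w1.png",c["img"]);s=state();print(s["tcp_pos"],Rn.from_quat(s["orientation"]).as_matrix()[:,0],s["width"],s["time"],np.abs(s["qd"]).max())
E
```

```text
[ 0.46025632 -0.2896776   0.18006627] [-9.55356950e-01  2.95452897e-01  8.27063595e-04] 0.03990434649729082 1.2 0.035705780946879276
```

View pics/w1.png

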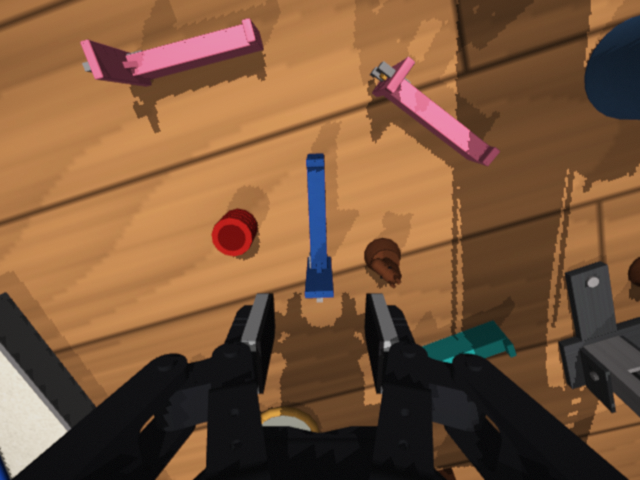

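The wrist view shows the loose arm from nib (315,157) to plate (319,294), with the discs at (235,233) and the knight at (382,262). Measuring it by mask.

```bash
cat > br.py <<'E'
from h import *
c=pickle.load(open("w1.pkl","rb"));h=cv2.cvtColor(c["img"],cv2.COLOR_BGR2HSV)
m=blob((h[...,0]>100)&(h[...,0]<128)&(h[...,1]>110)&(h[...,2]>30),317,225,0)
ys=np.where(m.any(1))[0];print("rows",ys[0],ys[-1])
for v in range(ys[0],ys[-1]+1,6):
    x=np.where(m[v])[0];print(v,x[0],x[-1],h[v,(x[0]+x[-1])//2],end="; ")
P=np.array([(lambda x:(np.array(ray(c,x[0]-.5,v,.03))+ray(c,x[-1]+.5,v,.03))[:2]/2)(np.where(m[v])[0]) for v in range(185,248)])
W=[np.ptp(np.where(m[v])[0])+1 for v in range(185,248)]
a=np.polyfit(P[:,0],P[:,1],1);yaw=np.degrees(np.arctan(a[0]));print("\nyaw",yaw,"at .46:",np.polyval(a,.46))
X=np.array([np.cos(np.radians(yaw)),np.sin(np.radians(yaw))])
for n,v,z in(("nib front top",ys[0],.04),("plate rear top",ys[-1]+1,.07),("plate rear top-1",ys[-1],.07)):
    u=np.where(m[min(v,ys[-1])])[0].mean();p=ray(c,u,v,z)[:2];print(n,p,"along",p@X)
E
python3 br.py
```

```text
rows 154 297
154 316 322 [112 142  77]; 160 307 323 [109 192 129]; 166 307 323 [109 196 116]; 172 308 323 [109 190 149]; 178 308 323 [109 191 156]; 184 308 323 [109 191 159]; 190 308 324 [109 191 156]; 196 309 324 [109 191 156]; 202 309 324 [109 190 157]; 208 309 324 [109 193 157]; 214 309 324 [109 192 158]; 220 310 324 [109 190 156]; 226 310 325 [109 191 156]; 232 310 325 [109 192 154]; 238 310 325 [109 190 157]; 244 311 325 [109 189 155]; 250 311 325 [109 190 134]; 256 311 326 [109 193 127]; 262 311 329 [109 190 126]; 268 308 330 [109 190 129]; 274 307 331 [109 186  78]; 280 307 331 [110 187  79]; 286 306 331 [110 191  80]; 292 305 332 [109 190 153]; 
yaw -15.096901215213911 at .46: -0.2894512814654483
nib front top [ 0.40991119 -0.27240828] along 0.46671317284244296
plate rear top [ 0.5074506  -0.30779194] along 0.5701019336092917
plate rear top-1 [ 0.50664056 -0.30753796] along 0.5692536969924478
```

```bash
python3 - <<'E'
from h import *
from station import state
print(move(state(),[.4441,-.2852,.013],164.9))
E
```

```text
(array([-0.   , -0.001, -0.036]), array([ 1.66, -0.05, 16.71]))
```

Request:
{"fn": "step_arm", "kwargs": {
  "targets": [
    [0, 0, -0.036, 1.7, -0.05, 5, 4.0],
    [0, 0, -0.036, 1.7, -0.05, 9, 4.0],
    [0, 0, -0.036, 1.7, -0.05, 13, 4.0],
    [0, 0, -0.036, 1.7, -0.05, 15.5, 4.0],
    [0, 0, -0.036, 1.7, -0.05, 16.7, 4.0],
    [0, 0, -0.036, 1.7, -0.05, 16.7, 4.0],
    [0, 0, -0.036, 1.7, -0.05, 16.7, 1.0],
    [0, 0, -0.036, 1.7, -0.05, 16.7, 1.0],
    [0, 0, -0.036, 1.7, -0.05, 16.7, 1.0],
    [0, 0, -0.036, 1.7, -0.05, 16.7, 1.0]
  ],
  "newtons": 80
}}

```text
time: 2.2
tcp_pos: [0.4451, -0.286, 0.0156]
orientation: [0.132, 0.991, -0.001, 0.002]
contact_force: [-0.9, -0.0, 6.7]
width: 0.0126
finger_force: 79.9
```

```bash
python3 - <<'E'
from h import *
from station import state,read_camera
s=state();print(s["width"],s["finger_force"],s["tcp_pos"],s["contact_force"],s["torque"])
X=Rn.from_quat(s["orientation"]).as_matrix();print(X)
E
```

```text
0.012615692412997228 79.86688256263733 [ 0.44508073 -0.28604919  0.01563095] [-0.85641462 -0.04583291  6.66398762] [-0.13990933  0.43610089 -0.0576508 ]
[[-0.96513783  0.26172525  0.00297746]
 [ 0.26172062  0.96514189 -0.00185751]
 [-0.00335982 -0.00101349 -0.99999384]]
```

Request:
{"fn": "step_arm", "kwargs": {
  "targets": [
    [0, 0, 0, 0, 0, -2, 1.0],
    [0, 0, 0, 0, 0, -5, 1.0],
    [0, 0, 0, 0, 0, -9, 1.0],
    [0, 0, 0, 0, 0, -14, 1.0],
    [0, 0, 0, 0, 0, -19, 1.0],
    [0, 0, 0, 0, 0, -24, 1.0],
    [0, 0, 0, 0, 0, -24, 1.0],
    [0, 0, 0, 0, 0, -24, 1.0]
  ]
}}

```text
time: 3.0
tcp_pos: [0.4443, -0.285, 0.2542]
orientation: [0.132, 0.991, 0.0, 0.001]
contact_force: [0.4, 0.5, -4.4]
width: 0.0125
finger_force: 78.8
```

```bash
python3 - <<'E'
from h import *
from station import state,read_camera
s=state();print(s["width"],s["finger_force"],s["tcp_pos"],s["contact_force"],s["torque"])
print(move(s,[.50,-.10,.27],184.2))
E
```

```text
0.012471437543619157 78.802170753479 [ 0.4443183  -0.28496339  0.25423128] [ 0.37141166  0.52948424 -4.37211905] [0.04446358 0.13484331 0.01391833]
(array([ 0.001,  0.002, -0.338]), array([-0.53, 19.31, -1.55]))
```

Request:
{"fn": "step_arm", "kwargs": {
  "targets": [
    [0, 0, -0.15, -0.3, 5, -0.8, 1.0],
    [0, 0, -0.3, -0.5, 10, -1.5, 1.0],
    [0, 0, -0.34, -0.5, 15, -1.5, 1.0],
    [0, 0, -0.34, -0.5, 19.3, -1.5, 1.0],
    [0, 0, -0.34, -0.5, 19.3, -1.5, 1.0],
    [0, 0, -0.34, -0.5, 19.3, -1.5, 1.0],
    [0, 0, -0.34, -0.5, 19.3, -1.5, 1.0],
    [0, 0, -0.34, -0.5, 19.3, -1.5, 1.0]
  ]
}}

```text
time: 3.8
tcp_pos: [0.4989, -0.1013, 0.2677]
orientation: [-0.037, 0.999, -0.0, -0.0]
contact_force: [1.0, 0.9, -2.7]
width: 0.012
finger_force: 79.1
```

```bash
python3 - <<'E'
from h import *
from station import state,read_camera
c=read_camera("wrist");s=state();pickle.dump((c,s),open("w2.pkl","wb"));cv2.imwrite("pics/w2.png",c["img"]);print(s["tcp_pos"],Rn.from_quat(s["orientation"]).as_matrix()[:,0],s["width"],np.abs(s["qd"]).max())
E
```

```text
[ 0.49897845 -0.10136654  0.26791537] [-9.97333923e-01 -7.29699458e-02  6.57387630e-04] 0.01207079786813223 0.005152679285090215
```

View pics/w2.png

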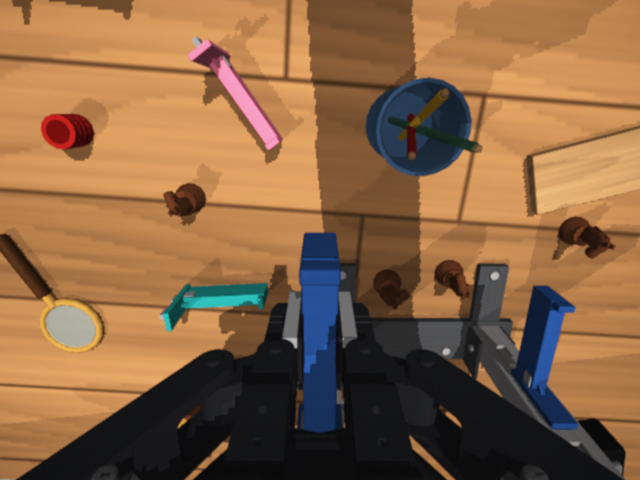

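The wrist view shows the held arm straight in the jaws, with its nib at (320,248) and plate at (321,418). The fitted arm's nib is at (553,300), its plate foot at (548,405), and its foot end at (493,265). The bare upright is hidden behind the gripper.

```bash
python3 - <<'E'
from h import *
c,s=pickle.load(open("w2.pkl","rb"));im=c["img"];h=cv2.cvtColor(im,cv2.COLOR_BGR2HSV)
m0=(h[...,0]>100)&(h[...,0]<128)&(h[...,1]>110)&(h[...,2]>30)
T=Rn.from_quat(s["orientation"])
m=blob(m0,320,320,0);zb=s["tcp_pos"][2]-.0156
ys=np.where(m.any(1))[0];print("held rows",ys[0])
tl=lambda p:(T.inv().apply(p-s["tcp_pos"])*1000).round(1)
for v in(ys[0],ys[0]+1,ys[0]+6,ys[0]+20,275,290,310,330):
    x=np.where(m[v])[0];z=zb+(.04 if v<262 else .03);print(v,x[0],x[-1],h[v,320],tl(ray(c,x[0]-.5,v,z)),tl(ray(c,x[-1]+.5,v,z)))
m=blob(m0,545,350,0);ys=np.where(m.any(1))[0];print("fit rows",ys[0],ys[-1])
for v in range(ys[0],ys[-1],7):
    x=np.where(m[v])[0];print(v,x[0],x[-1],[int(q) for q in h[v,x[0]:x[-1]+1:3,2]])
E
```

```text
held rows 233
233 324 334 [120  81  85] [ 46.6   2.  -24.4] [ 46.6   5.5 -24.4]
234 305 334 [110 196  86] [ 46.2  -4.1 -24.4] [ 46.2   5.5 -24.4]
239 304 335 [109 189  89] [ 44.5  -4.5 -24.4] [ 44.5   5.9 -24.4]
253 303 337 [110 188  91] [ 39.6  -4.9 -24.4] [ 39.7   6.6 -24.4]
275 300 340 [109 189 144] [ 27.   -6.6 -14.4] [ 27.    8.4 -14.4]
290 302 338 [109 188 152] [ 20.9  -5.9 -14.4] [ 20.9   7.8 -14.4]
310 301 338 [109 190 152] [ 12.5  -6.4 -14.4] [ 12.5   7.9 -14.4]
330 303 335 [109 190 150] [  3.7  -5.8 -14.4] [  3.8   6.9 -14.4]
fit rows 287 428
287 534 548 [53, 79, 83, 85, 83]
294 533 557 [50, 50, 51, 52, 76, 81, 83, 85, 84]
301 531 566 [50, 50, 50, 52, 51, 50, 50, 107, 93, 93, 94, 92]
308 530 574 [50, 52, 51, 52, 51, 52, 53, 88, 58, 54, 159, 160, 159, 161, 161]
315 528 563 [51, 50, 52, 51, 52, 50, 52, 147, 169, 167, 167, 169]
322 527 561 [50, 51, 53, 52, 52, 53, 55, 167, 170, 170, 168, 168]
329 525 559 [52, 51, 51, 50, 51, 52, 53, 159, 169, 169, 169, 169]
336 524 558 [51, 51, 52, 52, 51, 52, 60, 166, 168, 166, 167, 166]
343 522 556 [51, 52, 51, 51, 51, 51, 52, 162, 166, 168, 167, 167]
350 521 554 [52, 53, 51, 51, 51, 52, 70, 166, 165, 163, 165, 153]
357 519 552 [52, 52, 52, 52, 50, 52, 60, 166, 164, 163, 164, 163]
364 517 550 [52, 51, 51, 51, 50, 52, 53, 160, 164, 165, 164, 163]
371 512 549 [39, 47, 46, 49, 48, 51, 51, 50, 151, 162, 162, 163, 163]
378 515 547 [40, 48, 48, 55, 57, 108, 91, 162, 160, 159, 154]
385 520 545 [41, 49, 58, 136, 126, 140, 98, 140, 136]
392 526 551 [38, 66, 81, 81, 68, 134, 115, 81, 81]
399 531 556 [38, 62, 84, 82, 80, 82, 81, 81, 80]
406 536 562 [38, 59, 81, 80, 80, 81, 81, 81, 79]
413 541 568 [38, 55, 80, 80, 81, 80, 81, 79, 79, 81]
420 546 574 [38, 48, 80, 80, 80, 82, 81, 81, 80, 79]
427 551 576 [76, 135, 134, 135, 134, 133, 132, 131, 133]
```

```bash
python3 - <<'E'
from h import *
c,s=pickle.load(open("w2.pkl","rb"));im=c["img"];h=cv2.cvtColor(im,cv2.COLOR_BGR2HSV);V=h[...,2].astype(int)
m0=(h[...,0]>100)&(h[...,0]<128)&(h[...,1]>110)&(h[...,2]>30)
T=Rn.from_quat(s["orientation"]);tl=lambda p:(T.inv().apply(p-s["tcp_pos"])*1000).round(1)
zb=s["tcp_pos"][2]-.0156
print("held V col320 rows255-275",V[255:276,315],V[400:436,320])
print("bottom edge",tl(ray(c,320,233.5,zb)))
m=blob(m0,545,350,0)&(V>120)
P=[];Wd=[]
for v in range(316,372):
    x=np.where(m[v])[0]
    a,b=ray(c,x[0]-.5,v,.126),ray(c,x[-1]+.5,v,.126);P.append((a+b)[:2]/2);Wd.append(np.linalg.norm(a-b))
P=np.array(P);a=np.polyfit(P[:,0],P[:,1],1);yaw=np.degrees(np.arctan(a[0]));print("fit yaw",yaw,"width",np.mean(Wd)*1e3,"y at .6",np.polyval(a,.6))
print("V nib",[(v,V[v,556:576:2].tolist()) for v in range(294,312,2)])
# nib top front edge: first bright row per col
E
python3 - <<'E'
import sys;sys.path.insert(0,'.')
from h import *
w=pickle.load(open("w1.pkl","rb"));V=cv2.cvtColor(w["img"],cv2.COLOR_BGR2HSV)[...,2];print("w1",V[150:182,315],V[282:300,318])
E
```

```text
held V col320 rows255-275 [ 89  80  84 121 132  95  81  83  84  84  87  86  86  87 100 125 144 146
 146 145 145] [93 94 92 93 93 93 92 93 93 92 92 91 90 91 91 92 93 92 92 92 92 91 91 92
 91 91 91 89 90 90 89 82 59 28 16 21]
bottom edge [32.8  1.  15.6]
fit yaw 4.142283952723468 width 12.960645288911348 y at .6 0.11354394615517692
V nib [(294, [84, 81, 158, 186, 185, 185, 184, 184, 182, 183]), (296, [85, 84, 85, 139, 187, 189, 188, 186, 187, 185]), (298, [86, 85, 85, 86, 118, 182, 186, 185, 185, 186]), (300, [92, 91, 90, 90, 90, 87, 166, 181, 182, 182]), (302, [79, 81, 82, 82, 82, 83, 80, 144, 172, 175]), (304, [60, 76, 79, 81, 79, 80, 81, 81, 110, 169]), (306, [50, 67, 114, 116, 115, 113, 115, 115, 115, 106]), (308, [49, 83, 159, 160, 160, 159, 160, 162, 161, 148]), (310, [88, 105, 159, 157, 156, 157, 158, 158, 159, 135])]
w1 [166 163 150 106  75  77  77  75  82 109 129 129 143 149 148 140 116  83
  83 105 131 143 149 156 157 157 156 156 156 155 155 156] [ 79  78  78  79  80  80  80  83  99 132 153 157 156 155 153 151 149 166]
```

```bash
python3 - <<'E'
from h import *
c,s=pickle.load(open("w2.pkl","rb"));T=Rn.from_quat(s["orientation"])
for o in(13.8,17):
  for n,p in(("fb",(50-o,0,15.6)),("ft",(50-o,0,-24.4)),("plate beam front",(-44-o,0,-14.4)),("ptf",(-44-o,0,-54.4)),("ptr",(-50-o,0,-54.4))):
    print(o,n,proj(c,T.apply(np.array(p)/1000)+s["tcp_pos"]).round(1),end="; ")
  print()
w=pickle.load(open("w1.pkl","rb"));X=np.array([np.cos(np.radians(-15.1)),np.sin(np.radians(-15.1))])
for n,u,v,z in(("fb",315,153.5,0),("ft",315,158.8,.04),("ft",315,166.8,.04),("ptf",319,290.5,.07),("ptr",319,298.,.07)): print(n,ray(w,u,v,z)[:2]@X)
# fitted
Xs=np.array([np.cos(np.radians(4.2)),np.sin(np.radians(4.2))])
for n,u,v,z in(("nib ft",560,306,.136),("nib ft",570,306,.136),("nib fbottom",541,285.5,.096),("platetop f",560,425.5,.166)): p=ray(c,u,v,z)[:2];print(n,p,p@Xs)
cv2.imwrite("pics/crop2.png",np.hstack([cv2.resize(c["img"][220:440,270:370],None,fx=2.7,fy=2.7,interpolation=cv2.INTER_CUBIC),cv2.resize(c["img"][255:440,440:600],None,fx=3.2,fy=3.2,interpolation=cv2.INTER_CUBIC)[:594]]))
E
```

```text
13.8 fb [317.8 226.2]; 13.8 ft [317.4 262.7]; 13.8 plate beam front [317.6 450.3]; 13.8 ptf [317.2 555.5]; 13.8 ptr [317.2 567. ]; 
17 fb [317.8 233.2]; 17 ft [317.4 271.6]; 17 plate beam front [317.6 455.7]; 17 ptf [317.2 561.7]; 17 ptr [317.2 573. ]; 
fb 0.4706101151981566
ft 0.4701307175456487
ft 0.47604642883817944
ptf 0.5639674517673043
ptr 0.570289568819798
nib ft [0.55411052 0.10444402] 0.5602717376807346
nib ft [0.55349683 0.11275179] 0.560268137913815
nib fbottom [0.55483365 0.11205323] 0.5615502092218181
platetop f [0.65024029 0.11355166] 0.6568103731959469Traceback (most recent call last):
  File "<stdin>", line 12, in <module>
    return _nx.concatenate(arrs, 1, dtype=dtype, casting=casting)
           ~~~~~~~~~~~~~~~^^^^^^^^^^^^^^^^^^^^^^^^^^^^^^^^^^^^^^^
ValueError: all the input array dimensions except for the concatenation axis must match exactly, but along dimension 0, the array at index 0 has size 594 and the array at index 1 has size 592
```

Request:
{"fn": "step_arm", "kwargs": {
  "targets": [
    [0, 0, 0, -0.5, -5, 0, 1.0],
    [0, 0, 0, -1.0, -10, 0, 1.0],
    [0, 0, 0, -1.5, -15, 0, 1.0],
    [0, 0, 0, -2.0, -17, 0, 1.0],
    [0, 0, 0, -2.0, -17, 0, 1.0],
    [0, 0, 0, -2.0, -17, 0, 1.0],
    [0, 0, 0, -2.0, -17, 0, 1.0]
  ]
}}

```text
time: 4.55
tcp_pos: [0.5317, -0.2683, 0.2685]
orientation: [-0.037, 0.999, 0.0, 0.0]
contact_force: [-0.6, -0.1, -3.1]
width: 0.0125
finger_force: 79.3
```

```bash
python3 - <<'E'
from h import *
from station import state,read_camera
c=read_camera("wrist");s=state();pickle.dump((c,s),open("w3.pkl","wb"));print(s["tcp_pos"],np.abs(s["qd"]).max())
cv2.imwrite("pics/w3.png",cv2.resize(c["img"][240:480,320:640],None,fx=2.5,fy=2.5,interpolation=cv2.INTER_CUBIC))
E
```

```text
[ 0.5318243  -0.26796294  0.26862722] 0.010597713009673451
```

View pics/w3.png

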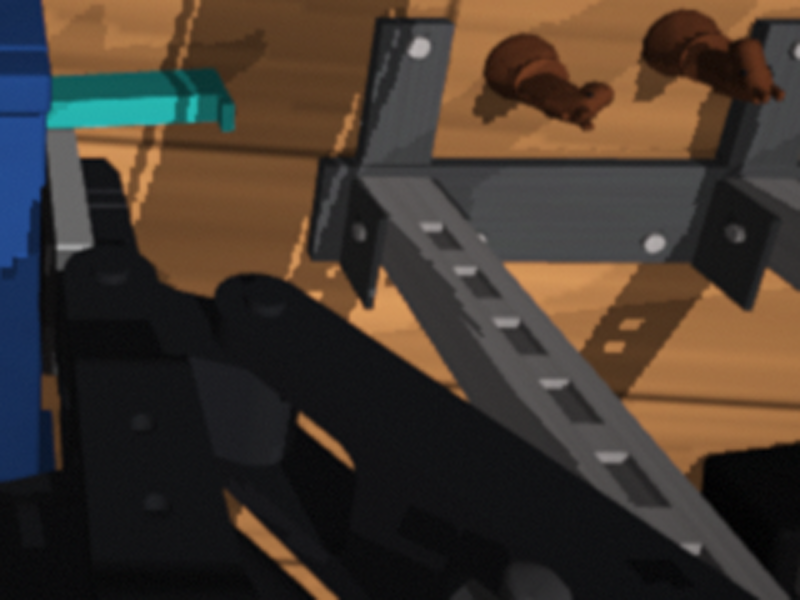

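The crop shows the bare upright's slots. Their lower ends are at crop (430,224), (465,268), (507,319), (552,381) and (610,453), lowest first. Casting rays at the known slot heights.

```bash
python3 - <<'E'
from h import *
c,s=pickle.load(open("w3.pkl","rb"));T=Rn.from_quat(s["orientation"])
Xs=np.array([np.cos(np.radians(4.2)),np.sin(np.radians(4.2))]);N=np.array([-Xs[1],Xs[0]])
f=lambda u,v,z:ray(c,320+u/2.5-.3,240+v/2.5-.3,z)[:2]
for z,a,b in((.05,(419,224),(441,223)),(.082,(454,268),(477,267)),(.114,(494,320),(519,318)),(.146,(539,381),(566,380)),(.178,(595,454),(627,453))):
    A,B=f(*a,z),f(*b,z);M=(A+B)/2;print(z,"along",M@Xs,"lat",M@N,"w",np.linalg.norm(A-B))
for u,v in((375,20),(453,24)): p=f(u,v,.01);print("foot",p@Xs,p@N)
p=f(318,160,.01),f(725,160,.01);print("base edge yaw",np.degrees(np.arctan2(*(p[1]-p[0])))*-1,p[0]@Xs)
E
```

```text
0.05 along 0.6604291738845629 lat -0.11053066181472657 w 0.009879680861548683
0.082 along 0.660639834530595 lat -0.11000285345888682 w 0.00956534293532745
0.114 along 0.6608137644207913 lat -0.10972045091910401 w 0.009518592229465755
0.146 along 0.6611144186789988 lat -0.11037406438597705 w 0.009442050807314917
0.178 along 0.6608869671713155 lat -0.1102079571253829 w 0.01013262034024652
foot 0.5773743969053223 -0.13111810193580115
foot 0.579290121120611 -0.09460404627206796
base edge yaw 4.304118792775176 0.6508416045535315
```

```bash
cat >> h.py <<'E'
Xs=np.array([np.cos(np.radians(4.2)),np.sin(np.radians(4.2))]);N=np.array([-Xs[1],Xs[0]])
def smove(s,al,lat,z): 
    p=al*Xs+lat*N; return move(s,[p[0],p[1],z],184.2)
def st(s): p=s["tcp_pos"];return p[:2]@Xs,p[:2]@N,p[2]
E
python3 - <<'E'
from h import *
from station import state
s=state();print(st(s),smove(s,.55,-.1115,.26),smove(s,.55,-.1115,.121))
E
```

```text
(np.float64(0.5107709507088581), np.float64(-0.30619316830783727), np.float64(0.2686272224324706)) (array([0.   , 0.001, 0.002]), array([-3.96, 19.46,  0.87])) (array([0.   , 0.001, 0.002]), array([-3.95, 19.46, 14.77]))
```

Request:
{"fn": "step_arm", "kwargs": {
  "targets": [
    [0, 0, 0.002, -1, 5, 0.2, 1.0],
    [0, 0, 0.002, -2, 10, 0.5, 1.0],
    [0, 0, 0.002, -3, 15, 0.9, 1.0],
    [0, 0, 0.002, -4, 19.4, 0.9, 1.0],
    [0, 0, 0.002, -4, 19.4, 0.9, 1.0],
    [0, 0, 0.002, -4, 19.4, 5, 1.0],
    [0, 0, 0.002, -4, 19.4, 10, 1.0],
    [0, 0, 0.002, -4, 19.4, 14.7, 1.0],
    [0, 0, 0.002, -4, 19.4, 14.7, 1.0],
    [0, 0, 0.002, -4, 19.4, 14.7, 1.0]
  ],
  "newtons": 110
}}

```text
time: 5.6
tcp_pos: [0.5575, -0.0721, 0.123]
orientation: [-0.037, 0.999, -0.001, 0.0]
contact_force: [-0.6, -0.4, -0.6]
width: 0.0118
finger_force: 95.7
```

```bash
python3 - <<'E'
from h import *
from station import state,read_camera
c=read_camera("scene");s=state();print(st(s),s["contact_force"],s["width"]);print(smove(s,.5943,-.1115,.121))
cv2.imwrite("pics/s3.png",cv2.resize(c["img"][210:370,210:390],None,fx=3.7,fy=3.7,interpolation=cv2.INTER_CUBIC))
E
```

```text
(np.float64(0.5520385266165034), np.float64(-0.11278605898954126), np.float64(0.12503516610731097)) [ 0.17001266  0.95029208 -1.71483339] 0.011975309780354083
(array([-0.001,  0.005,  0.   ]), array([-4.22,  0.13,  0.42]))
```

View pics/s3.png

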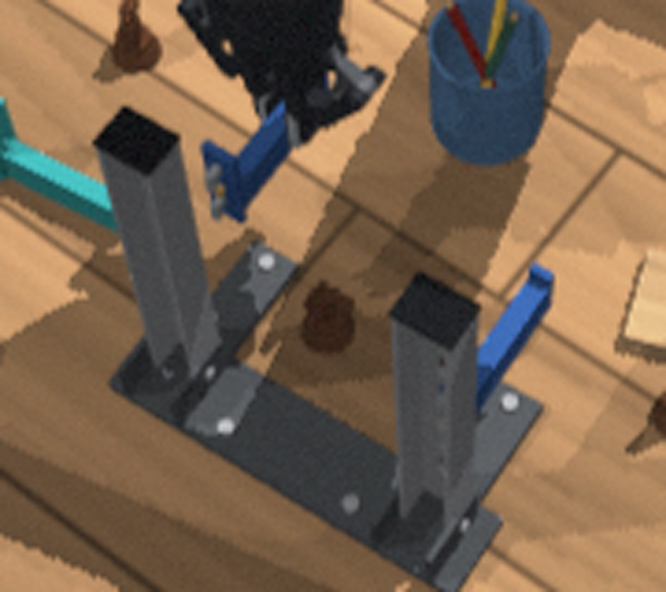

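The scene crop shows the held arm in front of the bare upright, its claws at (218,180) clear of the face. I'll let it settle and re-read.

Request:
{"fn": "step_arm", "kwargs": {
  "targets": [
    [0, 0, 0, 0, 0, 0, 1.0],
    [0, 0, 0, 0, 0, 0, 1.0],
    [0, 0, 0, 0, 0, 0, 1.0],
    [0, 0, 0, 0, 0, 0, 1.0]
  ]
}}

```text
time: 6.05
tcp_pos: [0.5576, -0.072, 0.122]
orientation: [-0.036, 0.999, 0.0, 0.001]
contact_force: [0.4, 0.6, -2.6]
width: 0.012
finger_force: 95.7
```

```bash
python3 - <<'E'
from h import *
from station import state,read_camera
s=state();print(st(s),s["contact_force"],s["width"],s["qd"].round(3),s["orientation"]);print(smove(s,.5943,-.1115,.121))
E
```

```text
(np.float64(0.5508735564149974), np.float64(-0.11259963033396761), np.float64(0.12203785083118851)) [ 0.43100118  0.56570812 -2.55021098] 0.012002742040079261 [-0.001  0.004 -0.008 -0.001  0.001 -0.   ] [-3.63477708e-02  9.99339064e-01  1.24563995e-04  5.09254986e-04]
(array([ 0.   ,  0.001, -0.001]), array([-4.34,  0.11,  0.11]))
```

Request:
{"fn": "step_arm", "kwargs": {
  "targets": [
    [0, 0, 0, -1.5, 0.1, 0.05, 1.0],
    [0, 0, 0, -2.8, 0.1, 0.1, 1.0],
    [0, 0, 0, -3.2, 0.1, 0.1, 1.0],
    [0, 0, 0, -3.5, 0.1, 0.1, 1.0],
    [0, 0, 0, -3.7, 0.1, 0.1, 1.0],
    [0, 0, 0, -3.7, 0.1, 0.1, 1.0]
  ]
}}

```text
time: 6.65
tcp_pos: [0.5941, -0.0683, 0.1203]
orientation: [-0.036, 0.999, 0.0, -0.0]
contact_force: [0.5, -0.1, -3.3]
width: 0.0127
finger_force: 95.8
```

```bash
python3 - <<'E'
from h import *
from station import state,read_camera
s=state();print(st(s),s["contact_force"],s["torque"],s["width"]);print(smove(s,.5943,-.1115,.121))
E
```

```text
(np.float64(0.5874888974732061), np.float64(-0.11162827491066729), np.float64(0.12033771805934497)) [ 0.5109898  -0.11978232 -3.30595217] [-8.87454479e-05  8.11116228e-02  5.23272179e-02] 0.012659562161778217
(array([ 0.   , -0.   , -0.001]), array([-0.68,  0.01, -0.07]))
```

Request:
{"fn": "step_arm", "kwargs": {
  "targets": [
    [0, 0, 0, -0.2, 0, 0, 1.0],
    [0, 0, 0, -0.4, 0, 0, 1.0],
    [0, 0, 0, -0.5, 0, 0, 1.0],
    [0, 0, 0, -0.5, 0, 0, 1.0]
  ]
}}

```text
time: 7.05
tcp_pos: [0.5987, -0.068, 0.1201]
orientation: [-0.036, 0.999, -0.0, -0.001]
contact_force: [-4.2, 0.0, -2.2]
width: 0.0119
finger_force: 95.9
```

Request:
{"fn": "step_arm", "kwargs": {
  "targets": [
    [0, 0, 0, -0.1, 0, 0, 1.0],
    [0, 0, 0, -0.2, 0, 0, 1.0],
    [0, 0, 0, -0.2, 0, 0, 1.0]
  ]
}}

```text
time: 7.35
tcp_pos: [0.6002, -0.0679, 0.1199]
orientation: [-0.036, 0.999, -0.0, -0.001]
contact_force: [-7.0, -0.1, -0.4]
width: 0.0123
finger_force: 95.9
```

Request:
{"fn": "step_arm", "kwargs": {
  "targets": [
    [0, 0, 0, -0.1, 0, 0, 1.0],
    [0, 0, 0, -0.2, 0, 0, 1.0],
    [0, 0, 0, -0.2, 0, 0, 1.0]
  ]
}}

```text
time: 7.65
tcp_pos: [0.6004, -0.068, 0.1196]
orientation: [-0.036, 0.999, -0.0, -0.003]
contact_force: [-17.1, 0.6, 1.6]
width: 0.0121
finger_force: 96.4
```

Request:
{"fn": "step_arm", "kwargs": {
  "targets": [
    [0, 0, 0, 0.1, 0, 0.15, 1.0],
    [0, 0, 0, 0.1, 0, 0.3, 1.0],
    [0, 0, 0, 0.1, 0, 0.45, 1.0],
    [0, 0, 0, 0.1, 0, 0.6, 1.0],
    [0, 0, 0, 0.1, 0, 0.7, 1.0],
    [0, 0, 0, 0.1, 0, 0.7, 1.0]
  ]
}}

```text
time: 8.25
tcp_pos: [0.6004, -0.0683, 0.1128]
orientation: [-0.036, 0.999, -0.0, -0.002]
contact_force: [-10.7, -1.7, -0.8]
width: 0.0117
finger_force: 96.1
```

Request:
{"fn": "step_arm", "kwargs": {
  "targets": [
    [0, 0, 0, 0, 0, 0.1, 1.0],
    [0, 0, 0, 0, 0, 0.2, 1.0],
    [0, 0, 0, 0, 0, 0.3, 1.0],
    [0, 0, 0, 0, 0, 0.3, 1.0]
  ]
}}

```text
time: 8.65
tcp_pos: [0.6004, -0.0684, 0.1116]
orientation: [-0.036, 0.999, -0.001, -0.002]
contact_force: [-15.6, -0.4, 5.7]
width: 0.0115
finger_force: 97.3
```

Request:
{"fn": "step_arm", "kwargs": {
  "targets": [
    [0, 0, 0, 0.05, 0, 0.1, 1.0],
    [0, 0, 0, 0.05, 0, 0.2, 1.0],
    [0, 0, 0, 0.05, 0, 0.3, 1.0],
    [0, 0, 0, 0.05, 0, 0.3, 1.0]
  ]
}}

```text
time: 9.05
tcp_pos: [0.6003, -0.0687, 0.1104]
orientation: [-0.036, 0.999, -0.001, -0.001]
contact_force: [-19.1, -0.4, 12.8]
width: 0.012
finger_force: 98.3
```

Request:
{"fn": "step_arm", "kwargs": {
  "targets": [
    [0, 0, 0, 0.05, 0, 0.15, 1.0],
    [0, 0, 0, 0.1, 0, 0.3, 1.0],
    [0, 0, 0, 0.1, 0, 0.4, 1.0],
    [0, 0, 0, 0.1, 0, 0.4, 1.0]
  ]
}}

```text
time: 9.45
tcp_pos: [0.6, -0.0687, 0.1075]
orientation: [-0.037, 0.999, -0.001, 0.0]
contact_force: [-17.3, 0.6, 15.9]
width: 0.012
finger_force: 99.4
```

```bash
python3 - <<'E'
from h import *
from station import state,read_camera
s=state();print(st(s),s["contact_force"],s["torque"],Rn.from_quat(s["orientation"]).as_matrix()[:,2])
c=read_camera("wrist");cv2.imwrite("pics/w4.png",c["img"])
c=read_camera("scene");pickle.dump(c,open("s4.pkl","wb"));cv2.imwrite("pics/s4.png",cv2.resize(c["img"][215:335,225:375],None,fx=5,fy=5,interpolation=cv2.INTER_CUBIC))
E
```

```text
(np.float64(0.5933574800464488), np.float64(-0.1124957095447219), np.float64(0.10746532046210723)) [-17.27650078   0.61829677  15.86883895] [0.38177822 5.23077025 0.13067087] [ 5.19179352e-04 -2.01355369e-03 -9.99997838e-01]
```

View pics/s4.png

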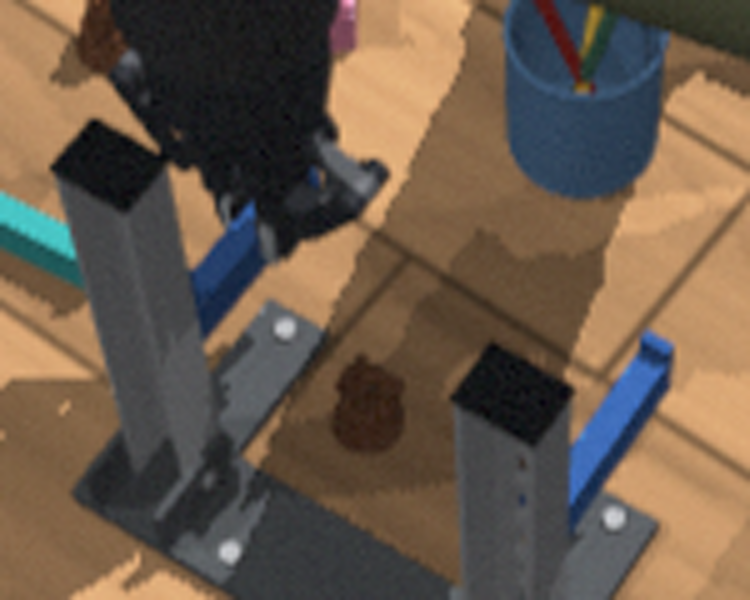

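The scene crop shows the arm against the upright at (210,270), with the gripper in front. I'll check numerically in the wrist image whether the arm slipped or tilted in the jaws.

```bash
python3 - <<'E'
from h import *
c,s=pickle.load(open("w2.pkl","rb"));a=c["img"];b=cv2.imread("pics/w4.png")
for n,i in(("w2",a),("w4",b)):
    h=cv2.cvtColor(i,cv2.COLOR_BGR2HSV);m=blob((h[...,0]>100)&(h[...,0]<128)&(h[...,1]>110)&(h[...,2]>30),320,300,0)
    ys=np.where(m.any(1))[0];print(n,ys[0],ys[-1],[(v,np.where(m[v])[0][[0,-1]].tolist()) for v in (240,250,265,275,290,310)],h[228:275,320,2].tolist())
cv2.imwrite("pics/w4c.png",np.hstack([cv2.resize(i[200:440,240:400],None,fx=2.4,fy=2.4,interpolation=cv2.INTER_CUBIC) for i in(a,b)]))
E
```

```text
w2 233 432 [(240, [304, 335]), (250, [303, 336]), (265, [301, 339]), (275, [300, 340]), (290, [302, 338]), (310, [301, 338])] [199, 197, 197, 183, 137, 85, 86, 87, 88, 87, 88, 89, 88, 88, 88, 88, 86, 87, 87, 87, 87, 89, 89, 91, 90, 91, 91, 89, 80, 83, 121, 135, 104, 83, 83, 84, 85, 85, 85, 86, 87, 101, 126, 144, 148, 146, 145]
w4 234 433 [(240, [304, 335]), (250, [302, 337]), (265, [299, 339]), (275, [299, 339]), (290, [301, 337]), (310, [301, 338])] [92, 107, 158, 207, 197, 151, 104, 91, 93, 93, 95, 94, 96, 94, 94, 94, 93, 94, 95, 97, 96, 96, 96, 96, 96, 104, 129, 142, 105, 88, 90, 92, 92, 92, 93, 107, 140, 163, 169, 170, 168, 168, 168, 166, 166, 166, 166]
```

View pics/w4c.png

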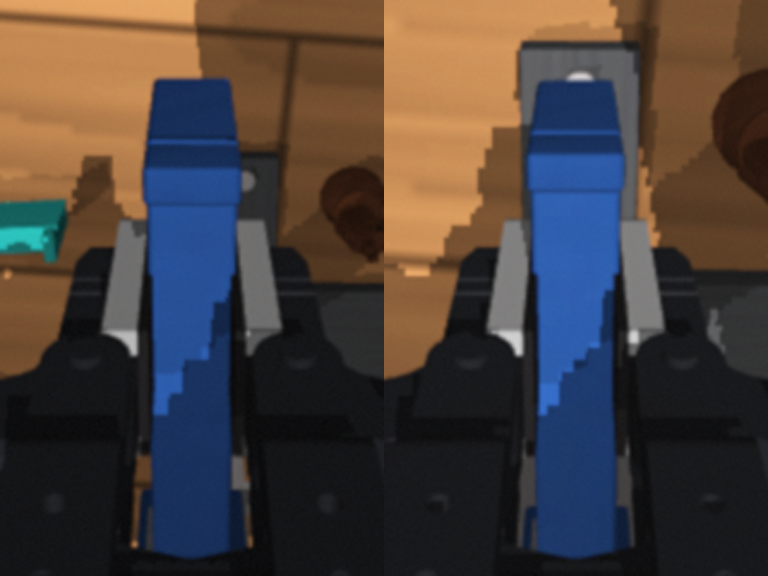

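The wrist crop shows the arm pitched about 3° nose-down in the jaws: its nib front edge moved from row 269 to 264, while the bottom edge stayed at row 234. The claws seem to be at about home height and I was over-pressing the nose. I'll raise the grip back to level and look at the forces.

Request:
{"fn": "step_arm", "kwargs": {
  "targets": [
    [0, 0, 0, 0.1, 0, -0.2, 1.0],
    [0, 0, 0, 0.2, 0, -0.4, 1.0],
    [0, 0, 0, 0.2, 0, -0.6, 1.0],
    [0, 0, 0, 0.2, 0, -0.8, 1.0],
    [0, 0, 0, 0.2, 0, -0.8, 1.0]
  ]
}}

```text
time: 10.05
tcp_pos: [0.5994, -0.0676, 0.111]
orientation: [-0.037, 0.999, 0.0, 0.001]
contact_force: [4.7, -0.6, -4.4]
width: 0.0118
finger_force: 96.2
```

```bash
cat > chk.py <<'E'
from h import *
from station import state,read_camera
c=read_camera("wrist");s=state();print(np.round(st(s),4),s["contact_force"].round(1),s["torque"].round(2),Rn.from_quat(s["orientation"]).as_matrix()[:,2].round(4),s["time"])
V=cv2.cvtColor(c["img"],cv2.COLOR_BGR2HSV)[...,2].astype(int);print(V[228:275,320].tolist())
E
python3 chk.py
```

```text
[ 0.5928 -0.1113  0.111 ] [ 5.2  0.1 -5. ] [ 0.   -1.35 -0.08] [ 1.2e-03  5.0e-04 -1.0e+00] 10.1
[109, 157, 206, 215, 196, 151, 103, 95, 94, 96, 96, 97, 96, 96, 96, 96, 95, 96, 97, 97, 96, 97, 97, 100, 99, 99, 108, 132, 143, 106, 89, 92, 92, 94, 93, 84, 84, 121, 154, 166, 168, 168, 168, 168, 166, 165, 165]
```

Request:
{"fn": "step_arm", "kwargs": {
  "targets": [
    [0, 0, 0, -0.15, 0, -0.1, 1.0],
    [0, 0, 0, -0.15, 0, -0.2, 1.0],
    [0, 0, 0, -0.15, 0, -0.3, 1.0],
    [0, 0, 0, -0.15, 0, -0.3, 1.0]
  ]
}}

```text
time: 10.5
tcp_pos: [0.5991, -0.0676, 0.1124]
orientation: [-0.036, 0.999, 0.0, -0.002]
contact_force: [1.9, 1.2, -11.0]
width: 0.012
finger_force: 95.4
```

```bash
python3 chk.py
```

```text
[ 0.5926 -0.1114  0.1125] [  1.6   0.7 -11.7] [0.07 0.3  0.03] [-3.5e-03  4.0e-04 -1.0e+00] 10.55
[101, 143, 193, 212, 189, 135, 100, 95, 96, 97, 98, 99, 98, 99, 97, 96, 96, 97, 97, 97, 98, 99, 100, 101, 101, 100, 104, 121, 137, 113, 94, 92, 92, 94, 94, 94, 97, 110, 139, 162, 168, 167, 167, 166, 166, 164, 164]
```

Request:
{"fn": "step_arm", "kwargs": {
  "targets": [
    [0, 0, 0, 0, 0, -0.15, 1.0],
    [0, 0, 0, 0, 0, -0.3, 1.0],
    [0, 0, 0, 0, 0, -0.3, 1.0]
  ]
}}

```text
time: 10.85
tcp_pos: [0.5997, -0.0679, 0.1172]
orientation: [-0.036, 0.999, 0.0, -0.001]
contact_force: [-2.5, -0.8, -9.8]
width: 0.0118
finger_force: 94.6
```

```bash
python3 chk.py
```

```text
[ 0.5932 -0.1117  0.1171] [ -1.5  -1.1 -10.2] [-0.13  1.21 -0.05] [-0.001 -0.    -1.   ] 10.9
[205, 170, 119, 104, 104, 106, 106, 106, 107, 107, 107, 106, 105, 105, 103, 104, 104, 105, 105, 106, 106, 107, 108, 108, 109, 108, 108, 110, 122, 136, 126, 103, 98, 100, 102, 102, 102, 102, 103, 105, 113, 135, 157, 164, 164, 163, 164]
```

Request:
{"fn": "step_arm", "kwargs": {
  "targets": [
    [0, 0, 0, 0, 0, 0.3, 1.0],
    [0, 0, 0, 0, 0, 0.6, 1.0],
    [0, 0, 0, 0, 0, 0.9, 1.0],
    [0, 0, 0, 0, 0, 1.2, 1.0],
    [0, 0, 0, 0, 0, 1.2, 1.0]
  ]
}}

```text
time: 11.4
tcp_pos: [0.6012, -0.0686, 0.1103]
orientation: [-0.037, 0.999, -0.001, 0.002]
contact_force: [-10.9, 0.6, 8.1]
width: 0.0125
finger_force: 98.0
```

```bash
python3 chk.py
```

```text
[ 0.5945 -0.1124  0.1103] [-11.4   1.3   8.4] [0.21 3.32 0.08] [ 0.005  -0.0016 -1.    ] 11.45
[217, 218, 187, 124, 96, 98, 98, 99, 99, 101, 101, 100, 99, 98, 98, 98, 98, 100, 101, 101, 100, 101, 101, 101, 103, 111, 137, 146, 109, 92, 94, 95, 97, 97, 97, 98, 110, 140, 164, 169, 168, 168, 167, 166, 166, 164, 164]
```

Request:
{"fn": "step_arm", "kwargs": {
  "targets": [
    [0, 0, 0, 0.1, 0, -0.1, 1.0],
    [0, 0, 0, 0.2, 0, -0.15, 1.0],
    [0, 0, 0, 0.25, 0, -0.2, 1.0],
    [0, 0, 0, 0.25, 0, -0.2, 1.0]
  ]
}}

```text
time: 11.85
tcp_pos: [0.5999, -0.0681, 0.1102]
orientation: [-0.037, 0.999, -0.0, 0.003]
contact_force: [1.4, 1.4, 6.9]
width: 0.0114
finger_force: 97.3
```

```bash
python3 chk.py
```

```text
[ 0.5933 -0.1119  0.1101] [ 2.3 -0.6  6.2] [ 0.03 -1.12 -0.03] [ 6.7e-03 -4.0e-04 -1.0e+00] 11.9
[162, 207, 186, 123, 94, 98, 99, 99, 99, 100, 102, 100, 99, 100, 98, 98, 99, 98, 100, 101, 101, 101, 102, 101, 102, 107, 128, 144, 117, 95, 92, 95, 96, 96, 97, 98, 108, 133, 159, 167, 167, 168, 167, 166, 165, 164, 164]
```

Request:
{"fn": "step_arm", "kwargs": {
  "targets": [
    [0, 0, 0, 0, 0, 0, 2.0],
    [0, 0, 0, 0, 0, 0, 3.0],
    [0, 0, 0, 0, 0, 0, 4.0],
    [0, 0, 0, 0, 0, 0, 4.0],
    [0, 0, 0, 0, 0, 0, 4.0]
  ]
}}

```text
time: 12.4
tcp_pos: [0.5975, -0.068, 0.1069]
orientation: [-0.036, 0.999, 0.0, -0.0]
contact_force: [0.1, -0.1, 0.1]
width: 0.0398
finger_force: 0.0
```

```bash
python3 chk.py
```

```text
[ 0.5909 -0.1116  0.107 ] [-0.2 -0.7 -0.5] [-0.05 -0.02  0.02] [-6.e-04 -0.e+00 -1.e+00] 12.45
[101, 100, 101, 97, 93, 111, 164, 211, 221, 219, 198, 152, 106, 94, 95, 96, 98, 99, 98, 97, 98, 97, 96, 98, 96, 97, 98, 99, 97, 98, 101, 101, 102, 109, 132, 142, 107, 90, 92, 94, 95, 95, 96, 96, 111, 144, 166]
```

Request:
{"fn": "step_arm", "kwargs": {
  "targets": [
    [0, 0, 0, 0, 0, -3, 4.0],
    [0, 0, 0, 0, 0, -7, 4.0],
    [0, 0, 0, 0, 0, -12, 4.0],
    [0, 0, 0, 0, 0, -17, 4.0],
    [0, 0, 0, 2, 4, -19, 4.0],
    [0, 0, 0, 6, 8, -19, 4.0],
    [0, 0, 0, 10, 11, -19, 4.0],
    [0, 0, 0, 12, 11, -19, 4.0],
    [0, 0, 0, 12, 11, -19, 4.0],
    [0, 0, 0, 12, 11, -19, 4.0]
  ]
}}

```text
time: 13.45
tcp_pos: [0.4698, 0.0332, 0.2979]
orientation: [-0.037, 0.999, 0.0, 0.001]
contact_force: [0.6, 0.3, 0.2]
width: 0.0395
finger_force: 0.0
```

```bash
python3 - <<'E'
from h import *
from station import state,read_camera
c=read_camera("wrist");s=state();pickle.dump((c,s),open("w5.pkl","wb"));print(s["tcp_pos"],s["contact_force"],s["time"])
cv2.imwrite("pics/w5.png",c["img"])
t=read_camera("top");pickle.dump(t,open("t5.pkl","wb"));cv2.imwrite("pics/t5.png",t["img"])
E
```

```text
[0.47019089 0.03298103 0.29731346] [ 0.77333653  0.22484227 -0.07621259] 13.5
```

View pics/w5.png

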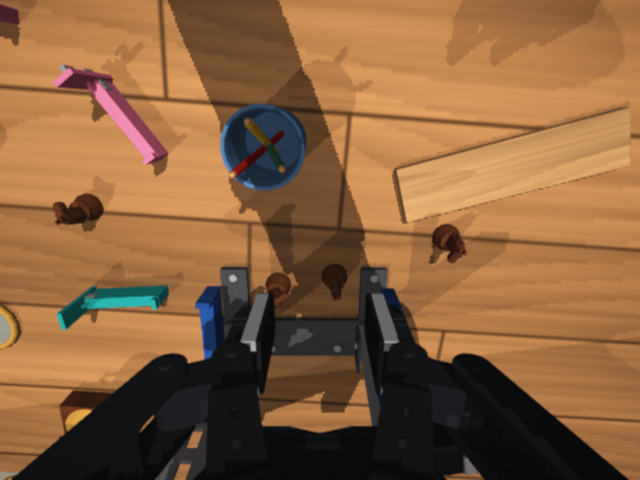

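The wrist view shows the mounted arm's nib at (208,292), on the same row as the fitted arm's at (390,295), so the two are level. The ledge spans (397,172) to (630,165), and knight 2 is at (449,242). The picture quota is used up, so the rest is by numbers.

```bash
python3 - <<'E'
from h import *
c,s=pickle.load(open("w5.pkl","rb"));im=c["img"];h=cv2.cvtColor(im,cv2.COLOR_BGR2HSV);t=pickle.load(open("t5.pkl","rb"))
b=(h[...,0]>100)&(h[...,0]<128)&(h[...,1]>110)&(h[...,2]>30)
for u,v in((208,320),(392,297)):
    m=blob(b,u,v,0);ys=np.where(m.any(1))[0];x=np.where(m[ys[0]+3])[0];xx=np.where(m.any(0))[0]
    p=ray(c,x.mean(),ys[0]-.5,.096)[:2];print("arm",ys[0],x[0],x[-1],xx[0],xx[-1],"nib bottom front along",p@Xs,"lat",p@N, h[ys[0]:ys[0]+26,int(x.mean()),2].tolist())
# ledge colour
print("ledge/wood",h[180,450],h[150,560],h[215,470],h[120,440])
def led(c,h,u,v,sub):
    L=cv2.cvtColor(c["img"],cv2.COLOR_BGR2LAB).astype(int);ref=np.median(L[v-4:v+5,u-4:u+5].reshape(-1,3),0);
    m=(np.abs(L-ref)*[.3,1,1]).sum(2)<sub;m=cv2.morphologyEx(m.astype(np.uint8),cv2.MORPH_OPEN,np.ones((3,3)));m=blob(m,u,v,0);m=cv2.morphologyEx(m.astype(np.uint8),cv2.MORPH_CLOSE,np.ones((9,9)))
    P=np.array([ray(c,*q,.014)[:2] for q in poly(m)],np.float32);return cv2.minAreaRect(P),m.sum()
for sub in(8,10,12,14,17): print(sub,"w",led(c,h,515,165,sub),"\n   t",led(t,None,200,273,sub))
E
```

```text
arm 287 205 219 196 224 nib bottom front along 0.5596225839285807 lat -0.1108535403085936 [74, 75, 77, 77, 77, 76, 76, 79, 77, 77, 76, 83, 92, 79, 75, 72, 67, 87, 121, 139, 150, 156, 159, 163, 164, 164]
arm 289 381 393 381 401 nib bottom front along 0.5617963705234271 lat 0.06968528576220646 [48, 48, 48, 48, 48, 49, 48, 45, 46, 47, 47, 48, 50, 54, 56, 49, 52, 61, 73, 87, 95, 98, 103, 104, 105, 104]
ledge/wood [ 16 131 211] [ 16 132 209] [ 15 149 180] [ 14 155 122]
8 w (((0.4321801960468292, 0.2541463375091553), (0.06462226808071136, 0.25897759199142456), 19.392576217651367), np.uint64(11376)) 
   t (((0.5350196361541748, 0.19711598753929138), (0.2167605608701706, 0.40992534160614014), 27.229738235473633), np.uint64(5895))
10 w (((0.43318501114845276, 0.25067830085754395), (0.07082319259643555, 0.26527169346809387), 20.870893478393555), np.uint64(12363)) 
   t (((0.5334474444389343, 0.1957254707813263), (0.2177540808916092, 0.41112709045410156), 28.129749298095703), np.uint64(6467))
12 w (((0.44663164019584656, 0.2424478530883789), (0.1467527449131012, 0.35450878739356995), 5.874755382537842), np.uint64(27646)) 
   t (((0.53641277551651, 0.19707877933979034), (0.21876591444015503, 0.41097766160964966), 26.510299682617188), np.uint64(6935))
14 w (((0.4011887311935425, 0.20553229749202728), (0.22975529730319977, 0.44050389528274536), 0.45076754689216614), np.uint64(54666)) 
   t (((0.5349668860435486, 0.1959349662065506), (0.21879640221595764, 0.4120773375034332), 27.600149154663086), np.uint64(7250))
17 w (((0.39485204219818115, 0.20766010880470276), (0.2443893998861313, 0.45036637783050537), 0.1436617523431778), np.uint64(62539)) 
   t (((0.5345408320426941, 0.19569231569766998), (0.2198832631111145, 0.4121119976043701), 27.59744644165039), np.uint64(7717))
```

```bash
cat > cmp.py <<'E'
from h import *
import sys
from station import read_camera
for name in("scene","top"):
    c=read_camera(name);im=c["img"];h=cv2.cvtColor(im,cv2.COLOR_BGR2HSV)
    b=(h[...,0]>100)&(h[...,0]<128)&(h[...,1]>110)&(h[...,2]>30)
    for lab,lat in(("bare",-.1113),("fit",.0687)):
        def W(dx,dy,z): p=(.6605+dx)*Xs+(lat+dy)*N; return proj(c,[p[0],p[1],z])
        C=np.array([W(dx,dy,z) for dx,dy,z in [(-.1,-.007,.096),(-.1,.007,.096),(-.1,-.007,.136),(-.1,.007,.136),(0,-.011,.166),(0,.011,.166),(-.006,-.011,.166),(-.006,.011,.166),(-.006,-.011,.096),(-.006,.011,.096)]])
        try:
            m=blob(b,*C.mean(0),0);P=poly(m);print(name,lab,"n",m.sum(),"pred u",C[:,0].min().round(1),C[:,0].max().round(1),"v",C[:,1].min().round(1),C[:,1].max().round(1)," got u",P[:,0].min(),P[:,0].max(),"v",P[:,1].min(),P[:,1].max())
            print("   plate-top pred",C[4:8].round(1).tolist())
        except Exception as e: print(name,lab,e)
    pickle.dump(c,open(f"cmp_{name}.pkl","wb"))
E
python3 cmp.py
```

```text
scene bare n 351 pred u 251.6 288.6 v 241.3 286.3  got u 263.0 288.0 v 244.0 281.0
   plate-top pred [[251.6, 267.2], [260.3, 272.2], [253.3, 265.1], [262.0, 270.1]]
scene fit n 298 pred u 325.8 359.2 v 280.2 327.8  got u 339.0 358.0 v 282.0 320.0
   plate-top pred [[325.8, 309.8], [335.4, 315.3], [327.4, 307.5], [337.0, 313.0]]
top bare n 391 pred u 332.1 343.9 v 158.8 212.8  got u 334.0 344.0 v 161.0 212.0
   plate-top pred [[343.5, 158.8], [332.8, 159.4], [343.7, 161.7], [333.0, 162.3]]
top fit n 391 pred u 245.2 260.0 v 163.8 217.6  got u 334.0 344.0 v 161.0 212.0
   plate-top pred [[255.9, 163.8], [245.2, 164.4], [256.0, 166.6], [245.3, 167.2]]
```

```bash
python3 - <<'E'
from h import *
d=pickle.load(open("c0.pkl","rb"));B=pickle.load(open("cmp_top.pkl","rb"));S=pickle.load(open("cmp_scene.pkl","rb"))
def info(c,u,v,n):
    h=cv2.cvtColor(c["img"],cv2.COLOR_BGR2HSV);b=(h[...,0]>100)&(h[...,0]<128)&(h[...,1]>110)&(h[...,2]>30)
    m=blob(b,u,v,0);P=poly(m);print(n,m.sum(),P.min(0),P.max(0))
    for r in list(range(int(P[:,1].min())-2,int(P[:,1].min())+9)): 
        x=np.where(m[r])[0];print(r,x[[0,-1]] if len(x) else "", h[r,int(np.median(x)) if len(x) else u,2],end="; ")
    print()
info(d["top"],258,190,"fit top");info(B,339,190,"bare top");
# brass tab / claws seen from behind through the channel (scene)
def W(lat,dx,dy,z): p=(.6605+dx)*Xs+(lat+dy)*N; return proj(S,[p[0],p[1],z])
for lab,lat in(("bare",-.1113),("fit",.0687)):
    print(lab,[(n,W(lat,.005,0,z).round().tolist()) for n,z in(("lowclaw",.118),("tab",.129),("up",.15))])
E
```

```text
fit top 415 [247. 165.] [260. 216.]
163  97; 164  89; 165 [247 257] 160; 166 [247 257] 160; 167 [247 258] 155; 168 [248 258] 90; 169 [248 259] 91; 170 [249 259] 93; 171 [250 259] 115; 172 [250 260] 144; 173 [251 260] 143; 
bare top 391 [334. 161.] [344. 212.]
159  74; 160  88; 161 [343 344] 68; 162 [335 344] 98; 163 [335 344] 92; 164 [335 344] 71; 165 [334 344] 58; 166 [334 344] 62; 167 [334 343] 62; 168 [334 343] 70; 169 [334 342] 80; 
bare [('lowclaw', [257.0, 283.0]), ('tab', [256.0, 280.0]), ('up', [255.0, 275.0])]
fit [('lowclaw', [329.0, 325.0]), ('tab', [329.0, 323.0]), ('up', [329.0, 318.0])]
```

The arm stands home in height, but about 2 mm off the face. That could be play, or the tab not yet clicked. I'll press down on its beam with closed fingers and then push it to the face: if it stays there, it is locked.

```bash
python3 - <<'E'
from h import *
from station import state
s=state();print(st(s),smove(s,.606,-.1115,.25),smove(s,.606,-.1115,.14))
E
```

```text
(np.float64(0.4716533247798631), np.float64(-0.0018851353767425218), np.float64(0.29666669577558846)) (array([-0.   , -0.001, -0.002]), array([-13.46, -10.94,   4.65])) (array([-0.   , -0.001, -0.002]), array([-13.47, -10.93,  15.65]))
```

Request:
{"fn": "step_arm", "kwargs": {
  "targets": [
    [0, 0, 0, -4, -4, 0, 0],
    [0, 0, 0, -8, -8, 1, 0],
    [0, 0, 0, -12, -10.9, 3, 0],
    [0, 0, 0, -13.4, -10.9, 7, 0],
    [0, 0, 0, -13.4, -10.9, 11, 0],
    [0, 0, 0, -13.4, -10.9, 14.5, 0],
    [0, 0, 0, -13.4, -10.9, 15.7, 0],
    [0, 0, 0, -13.4, -10.9, 15.7, 0]
  ]
}}

```text
time: 14.45
tcp_pos: [0.6109, -0.0666, 0.1381]
orientation: [-0.036, 0.999, -0.0, -0.002]
contact_force: [-0.4, -0.3, 0.3]
width: -0.0004
finger_force: 0.0
```

Request:
{"fn": "step_arm", "kwargs": {
  "targets": [
    [0, 0, 0, 0, 0, 0.2, 0],
    [0, 0, 0, 0, 0, 0.4, 0],
    [0, 0, 0, 0, 0, 0.6, 0],
    [0, 0, 0, 0, 0, 0.6, 0]
  ]
}}

```text
time: 14.85
tcp_pos: [0.6118, -0.0658, 0.1351]
orientation: [-0.036, 0.999, 0.0, 0.001]
contact_force: [-0.2, 0.1, 0.2]
width: 0.0002
finger_force: 0.0
```

Request:
{"fn": "step_arm", "kwargs": {
  "targets": [
    [0, 0, 0, 0, 0, 0.2, 0],
    [0, 0, 0, 0, 0, 0.4, 0],
    [0, 0, 0, 0, 0, 0.6, 0],
    [0, 0, 0, 0, 0, 0.6, 0]
  ]
}}

```text
time: 15.25
tcp_pos: [0.6119, -0.0664, 0.1311]
orientation: [-0.037, 0.999, -0.001, 0.001]
contact_force: [-5.5, 0.6, 11.1]
width: -0.0001
finger_force: 5.3
```

Request:
{"fn": "step_arm", "kwargs": {
  "targets": [
    [0, 0, 0, 0, 0, 0.2, 0],
    [0, 0, 0, 0, 0, 0.4, 0],
    [0, 0, 0, 0, 0, 0.5, 0],
    [0, 0, 0, 0, 0, 0.5, 0]
  ]
}}

```text
time: 15.65
tcp_pos: [0.6119, -0.0669, 0.1304]
orientation: [-0.037, 0.999, -0.001, 0.002]
contact_force: [-13.9, 2.5, 26.2]
width: -0.0
finger_force: 13.4
```

```bash
python3 -c "
from h import *
from station import state
s=state();print(st(s),s['contact_force'],s['torque'])"
```

```text
(np.float64(0.6053808530728431), np.float64(-0.11156791989242293), np.float64(0.13036441040245195)) [-13.91586807   2.48346918  26.15031573] [0.94569073 4.86431856 0.04806123]
```

Request:
{"fn": "step_arm", "kwargs": {
  "targets": [
    [0, 0, 0, 0, 0, -2, 0],
    [0, 0, 0, 0, 0, -5, 0],
    [0, 0, 0, 4, 0, -5, 0],
    [0, 0, 0, 8, 0, -5, 0],
    [0, 0, 0, 8, 0, -1, 0],
    [0, 0, 0, 8, 0, 0.7, 0],
    [0, 0, 0, 7.5, 0, 0.7, 0],
    [0, 0, 0, 7.0, 0, 0.7, 0],
    [0, 0, 0, 6.7, 0, 0.7, 0],
    [0, 0, 0, 6.4, 0, 0.7, 0]
  ]
}}

```text
time: 16.65
tcp_pos: [0.5489, -0.0706, 0.1174]
orientation: [-0.036, 0.999, 0.0, 0.001]
contact_force: [0.9, 0.1, -0.2]
width: 0.0002
finger_force: 0.0
```

```bash
python3 -c "
from h import *
from station import state
s=state();print(st(s),s['contact_force'],s['torque'])"
```

```text
(np.float64(0.5422228996420635), np.float64(-0.11058333488749723), np.float64(0.11743921505027274)) [ 0.8939209   0.09202405 -0.23249687] [ 0.00407608  0.00408755 -0.02301276]
```

Now small forward steps, reading the force after each.

Request:
{"fn": "step_arm", "kwargs": {
  "targets": [
    [0, 0, 0, -0.2, 0, 0, 0],
    [0, 0, 0, -0.4, 0, 0, 0],
    [0, 0, 0, -0.5, 0, 0, 0],
    [0, 0, 0, -0.5, 0, 0, 0]
  ]
}}

```text
time: 17.05
tcp_pos: [0.5528, -0.0703, 0.1162]
orientation: [-0.036, 0.999, 0.0, -0.0]
contact_force: [-0.8, -0.3, -0.5]
width: 0.0003
finger_force: 0.0
```

Request:
{"fn": "step_arm", "kwargs": {
  "targets": [
    [0, 0, 0, -0.1, 0, 0, 0],
    [0, 0, 0, -0.2, 0, 0, 0],
    [0, 0, 0, -0.2, 0, 0, 0]
  ]
}}

```text
time: 17.35
tcp_pos: [0.554, -0.0703, 0.1161]
orientation: [-0.036, 0.999, -0.0, -0.001]
contact_force: [-5.1, -0.4, 1.5]
width: 0.0002
finger_force: 2.3
```

Request:
{"fn": "step_arm", "kwargs": {
  "targets": [
    [0, 0, 0, -0.1, 0, 0, 0],
    [0, 0, 0, -0.2, 0, 0, 0],
    [0, 0, 0, -0.2, 0, 0, 0]
  ]
}}

```text
time: 17.65
tcp_pos: [0.5541, -0.0707, 0.1158]
orientation: [-0.036, 0.999, -0.0, -0.003]
contact_force: [-12.3, -0.4, 4.4]
width: 0.0001
finger_force: 6.4
```

Request:
{"fn": "step_arm", "kwargs": {
  "targets": [
    [0, 0, 0, 1, 0, 0, 0],
    [0, 0, 0, 3, 0, 0, 0],
    [0, 0, 0, 4, 2, -6, 4],
    [0, 0, 0, 7, 5, -11, 4],
    [0, 0, 0, 9, 8, -16, 4],
    [0, 0, 0, 9, 11, -18, 4],
    [0, 0, 0, 9, 11, -18, 4],
    [0, 0, 0, 9, 11, -18, 4]
  ]
}}

```text
time: 18.45
tcp_pos: [0.4593, 0.0349, 0.3]
orientation: [-0.038, 0.999, 0.002, 0.004]
contact_force: [0.3, -0.5, -0.7]
width: 0.0401
finger_force: 0.0
```

```bash
python3 cmp.py|grep bare; python3 - <<'E'
from h import *
from station import state,read_camera
c=read_camera("wrist");s=state();print(st(s));im=c["img"];h=cv2.cvtColor(im,cv2.COLOR_BGR2HSV)
b=(h[...,0]>100)&(h[...,0]<128)&(h[...,1]>110)&(h[...,2]>30)
for q in((-.1108),(.0697)):
    p=.575*Xs+q*N;u=proj(c,[p[0],p[1],.116]);m=blob(b,*u,0);ys=np.where(m.any(1))[0];x=np.where(m[ys[0]+3])[0];p=ray(c,x.mean(),ys[0]-.5,.096)[:2];print("arm",ys[0],x[0],x[-1],p@Xs,p@N)
B=pickle.load(open("cmp_top.pkl","rb"));h=cv2.cvtColor(B["img"],cv2.COLOR_BGR2HSV);b=(h[...,0]>100)&(h[...,0]<128)&(h[...,1]>110)&(h[...,2]>30)
for r in range(156,170): print(r,np.where(b[r,325:350])[0]+325,h[r,339,2])
E
```

```text
scene bare n 353 pred u 251.6 288.6 v 241.3 286.3  got u 263.0 288.0 v 243.0 281.0
top bare n 388 pred u 332.1 343.9 v 158.8 212.8  got u 334.0 344.0 v 162.0 212.0
(np.float64(0.4600667298092701), np.float64(-0.0005877812346646752), np.float64(0.295335514199285))
arm 296 206 218 0.5582215634823999 -0.10998013643839369
arm 300 387 392 0.5627592252269458 0.07401201425218858
156 [] 122
157 [] 96
158 [] 85
159 [] 73
160 [] 88
161 [] 82
162 [335 336 337 338 339 340 341 342 343 344] 98
163 [335 336 337 338 339 340 341 342 343 344] 92
164 [335 336 337 338 339 340 341 342 343 344] 71
165 [334 335 336 337 338 339 340 341 342 343 344] 59
166 [334 335 336 337 338 339 340 341 342 343] 63
167 [334 335 336 337 338 339 340 341 342 343] 70
168 [334 335 336 337 338 339 340 341 342 343] 80
169 [334 335 336 337 338 339 340 341 342] 82
```

Firm contact, but the 4–5 N tab push isn't cleanly separated. I'll repeat the front push in fine steps to settle it.

Request:
{"fn": "step_arm", "kwargs": {
  "targets": [
    [0, 0, 0, -2, -5, 4, 0],
    [0, 0, 0, -4, -9, 8, 0],
    [0, 0, 0, -5, -11, 12, 0],
    [0, 0, 0, -5, -11, 16, 0],
    [0, 0, 0, -5, -11, 18, 0],
    [0, 0, 0, -7.5, -11, 18, 0],
    [0, 0, 0, -8.4, -11, 18, 0],
    [0, 0, 0, -8.4, -11, 18, 0],
    [0, 0, 0, -8.4, -11, 18, 0],
    [0, 0, 0, -8.4, -11, 18, 0]
  ]
}}

```text
time: 19.6
tcp_pos: [0.5506, -0.0705, 0.1169]
orientation: [-0.036, 0.999, 0.0, 0.001]
contact_force: [-0.4, -0.2, -0.2]
width: -0.0001
finger_force: 0.0
```

Request:
{"fn": "step_arm", "kwargs": {
  "targets": [
    [0, 0, 0, -0.1, 0, 0, 0],
    [0, 0, 0, -0.1, 0, 0, 0],
    [0, 0, 0, -0.1, 0, 0, 0]
  ]
}}

```text
time: 19.9
tcp_pos: [0.5517, -0.0702, 0.1166]
orientation: [-0.037, 0.999, 0.0, 0.0]
contact_force: [0.0, -0.1, -0.4]
width: 0.0005
finger_force: 0.0
```

Request:
{"fn": "step_arm", "kwargs": {
  "targets": [
    [0, 0, 0, -0.05, 0, 0, 0],
    [0, 0, 0, -0.05, 0, 0, 0],
    [0, 0, 0, -0.05, 0, 0, 0]
  ]
}}

```text
time: 20.2
tcp_pos: [0.5522, -0.0703, 0.1163]
orientation: [-0.036, 0.999, 0.0, -0.0]
contact_force: [-0.2, 0.8, 0.3]
width: 0.0
finger_force: 0.0
```

Request:
{"fn": "step_arm", "kwargs": {
  "targets": [
    [0, 0, 0, -0.05, 0, 0, 0],
    [0, 0, 0, -0.05, 0, 0, 0],
    [0, 0, 0, -0.05, 0, 0, 0]
  ]
}}

```text
time: 20.5
tcp_pos: [0.5527, -0.0703, 0.1163]
orientation: [-0.036, 0.999, 0.0, -0.0]
contact_force: [0.6, -0.1, 0.4]
width: -0.0001
finger_force: 0.0
```

Request:
{"fn": "step_arm", "kwargs": {
  "targets": [
    [0, 0, 0, -0.05, 0, 0, 0],
    [0, 0, 0, -0.05, 0, 0, 0],
    [0, 0, 0, -0.05, 0, 0, 0]
  ]
}}

```text
time: 20.8
tcp_pos: [0.5532, -0.0702, 0.1163]
orientation: [-0.036, 0.999, 0.0, -0.0]
contact_force: [-0.4, 0.2, -0.1]
width: -0.0004
finger_force: 0.0
```

Request:
{"fn": "step_arm", "kwargs": {
  "targets": [
    [0, 0, 0, -0.05, 0, 0, 0],
    [0, 0, 0, -0.05, 0, 0, 0],
    [0, 0, 0, -0.05, 0, 0, 0]
  ]
}}

```text
time: 21.1
tcp_pos: [0.5537, -0.0702, 0.1162]
orientation: [-0.036, 0.999, 0.0, -0.0]
contact_force: [-0.2, -0.1, 0.0]
width: 0.0004
finger_force: 0.0
```

Request:
{"fn": "step_arm", "kwargs": {
  "targets": [
    [0, 0, 0, -0.05, 0, 0, 0],
    [0, 0, 0, -0.05, 0, 0, 0],
    [0, 0, 0, -0.05, 0, 0, 0]
  ]
}}

```text
time: 21.4
tcp_pos: [0.5539, -0.0702, 0.1162]
orientation: [-0.036, 0.999, 0.0, -0.0]
contact_force: [-2.3, 0.1, -0.6]
width: 0.0001
finger_force: 1.1
```

The push met no force until TCP x = 0.5537, where it had been firm before, so nothing springs the arm off the face and it is locked. On to the ledge.

Request:
{"fn": "step_arm", "kwargs": {
  "targets": [
    [0, 0, 0, 1.5, 0, 0, 0],
    [0, 0, 0, 3, 0, -3, 2],
    [0, 0, 0, 4, 1, -8, 8],
    [0, 0, 0, 4, 2, -13, 8],
    [0, 0, 0, 4, 2, -16, 8],
    [0, 0, 0, 4, 2, -16, 8]
  ]
}}

```text
time: 22.0
tcp_pos: [0.5145, -0.0532, 0.2827]
orientation: [-0.037, 0.999, 0.0, 0.005]
contact_force: [-0.2, 0.7, -0.1]
width: 0.0723
finger_force: 0.0
```

```bash
python3 -c "
from h import *
from station import state
s=state();print(s['joint_pos'],s['tcp_pos']);print(move(s,[.433,.253,.19],109.5))"
```

```text
[ 0.2882412  -0.1803006  -0.04611175  0.00224024 -1.69473207 -1.78565218] [ 0.51449209 -0.05319437  0.28274232]
(array([0.007, 0.009, 1.304]), array([ 5.99, 31.13,  9.21]))
```

```bash
python3 -c "
from h import *
from station import state
s=state();print(move(s,[.433,.253,.19],-70.5))"
```

```text
(array([-0.01 ,  0.007, -1.838]), array([ 5.99, 31.13,  9.21]))
```

Request:
{"fn": "step_arm", "kwargs": {
  "targets": [
    [0, 0, -0.15, 1, 4, 0, 8],
    [0, 0, -0.3, 2, 8, 0, 8],
    [0, 0, -0.45, 3, 12, 0, 8],
    [0, 0, -0.6, 4, 16, 1, 8],
    [0, 0, -0.75, 5, 20, 2, 8],
    [0, 0, -0.9, 6, 24, 4, 8],
    [0, 0, -1.05, 6, 28, 6, 8],
    [0, 0, -1.2, 6, 31.1, 8, 8],
    [0, 0, -1.35, 6, 31.1, 9.2, 8],
    [0, 0, -1.5, 6, 31.1, 9.2, 8]
  ]
}}

```text
time: 23.0
tcp_pos: [0.4292, 0.2531, 0.1809]
orientation: [0.711, -0.704, -0.0, 0.002]
contact_force: [0.1, -0.7, 0.9]
width: 0.0799
finger_force: 0.0
```

Request:
{"fn": "step_arm", "kwargs": {
  "targets": [
    [0, 0, -0.15, 0, 0, 0, 8],
    [0, 0, -0.3, 0, 0, 0, 8],
    [0, 0, -0.34, 0, 0, 0, 8],
    [0, 0, -0.34, 0, 0, 0, 8],
    [0, 0, -0.34, 0, 0, 0, 8],
    [0, 0, -0.34, 0, 0, 0, 8]
  ]
}}

```text
time: 23.6
tcp_pos: [0.4304, 0.2526, 0.1841]
orientation: [0.817, -0.577, -0.0, 0.0]
contact_force: [0.3, 0.3, 0.3]
width: 0.0797
finger_force: 0.0
```

```bash
python3 - <<'E'
from h import *
from station import state,read_camera
c=read_camera("wrist");s=state();pickle.dump((c,s),open("w6.pkl","wb"));cv2.imwrite("pics/w6.png",c["img"])
x=Rn.from_quat(s["orientation"]).as_matrix()[:,0];print(s["tcp_pos"],np.degrees(np.arctan2(x[1],x[0])),s["width"],s["joint_pos"].round(2))
L=cv2.cvtColor(c["img"],cv2.COLOR_BGR2LAB).astype(int)
uv=proj(c,[.433-.332*-.05,.253+.943*-.05,.014]);print("uv",uv)
for u,v in[proj(c,[.433+.332*a,.253-.943*a,.014]).astype(int) for a in(.03,.06,.09)]:
  ref=np.median(L[v-4:v+5,u-4:u+5].reshape(-1,3),0)
  for sub in(7,9,11):
    m=(np.abs(L-ref)*[.3,1,1]).sum(2)<sub;m=cv2.morphologyEx(m.astype(np.uint8),cv2.MORPH_OPEN,np.ones((3,3)));n,l=cv2.connectedComponents(m);m=l==l[v,u];m=cv2.morphologyEx(m.astype(np.uint8),cv2.MORPH_CLOSE,np.ones((9,9)))
    p=poly(m);P=np.array([ray(c,*q,.014)[:2] for q in p],np.float32);r=cv2.minAreaRect(P);print(u,v,ref,sub,m.sum(),p.min(0),p.max(0),np.round(r[0],4),np.round(r[1],4),round(r[2],1))
E
```

```text
[0.43039261 0.25267169 0.18416289] -70.45042762167674 0.07997641304241518 [ 0.94 -0.23 -0.27 -0.   -1.53 -0.59]
uv [316.76044992 152.17131781]
316 176 [100. 138. 152.] 7 14761 [250.  19.] [359. 277.] [0.4559 0.2187] [0.0812 0.2165] 13.4
316 176 [100. 138. 152.] 9 18206 [245.   0.] [373. 283.] [0.4566 0.2148] [0.0884 0.2387] 12.7
316 176 [100. 138. 152.] 11 25591 [195.   0.] [393. 293.] [0.4648 0.2222] [0.1069 0.274 ] 0.2
316 139 [ 99. 138. 152.] 7 14893 [249.  19.] [359. 277.] [0.4555 0.2186] [0.0826 0.2169] 13.0
316 139 [ 99. 138. 152.] 9 24311 [199.   0.] [382. 289.] [0.4642 0.2234] [0.1058 0.2711] 0.1
316 139 [ 99. 138. 152.] 11 25622 [195.   0.] [393. 293.] [0.4648 0.2223] [0.1068 0.2742] 0.0
316 100 [ 93. 137. 151.] 7 24057 [199.   0.] [382. 289.] [0.4663 0.2255] [0.2798 0.1019] 77.9
316 100 [ 93. 137. 151.] 9 25482 [196.   0.] [393. 289.] [0.466  0.2234] [0.2841 0.103 ] 77.6
316 100 [ 93. 137. 151.] 11 34848 [195.   0.] [450. 289.] [0.4578 0.214 ] [0.3064 0.1159] 77.2
```

```bash
python3 - <<'E'
from h import *
c,s=pickle.load(open("w6.pkl","rb"));g=cv2.GaussianBlur(c["img"],(3,3),0).astype(float)
G=np.abs(np.gradient(g,axis=1)).sum(2)
res=[]
for v in range(20,280,20):
    a=G[v-2:v+3].mean(0);l=a[255:300];r=a[335:385]
    print(v,"L",[(int(i)+255,int(l[i])) for i in np.argsort(l)[-3:]],"R",[(int(i)+335,int(r[i])) for i in np.argsort(r)[-3:]])
H=np.abs(np.gradient(g,axis=0)).sum(2)[:,300:335].mean(1);print("rows",[(int(i),int(H[i])) for i in np.argsort(H[:300])[-8:]])
E
```

```text
20 L [(260, 29), (262, 32), (261, 33)] R [(379, 2), (381, 2), (380, 2)]
40 L [(256, 33), (284, 45), (285, 45)] R [(360, 3), (361, 4), (362, 4)]
60 L [(269, 62), (274, 78), (275, 87)] R [(361, 16), (359, 24), (360, 29)]
80 L [(257, 16), (259, 20), (260, 23)] R [(360, 23), (358, 24), (359, 34)]
100 L [(278, 16), (280, 20), (279, 24)] R [(363, 20), (359, 22), (358, 28)]
120 L [(276, 12), (255, 15), (277, 17)] R [(362, 19), (357, 20), (358, 22)]
140 L [(261, 13), (277, 21), (278, 24)] R [(361, 15), (356, 21), (357, 26)]
160 L [(260, 16), (261, 17), (278, 19)] R [(384, 22), (356, 25), (383, 30)]
180 L [(292, 11), (278, 16), (279, 17)] R [(384, 40), (379, 44), (378, 46)]
200 L [(279, 10), (281, 12), (280, 18)] R [(376, 42), (371, 42), (370, 46)]
220 L [(280, 10), (281, 14), (299, 16)] R [(361, 42), (367, 43), (362, 47)]
240 L [(282, 47), (280, 61), (281, 73)] R [(359, 46), (355, 62), (354, 74)]
260 L [(289, 32), (288, 59), (287, 60)] R [(354, 16), (356, 18), (353, 27)]
rows [(217, 10), (216, 10), (204, 10), (203, 10), (17, 10), (209, 10), (45, 11), (208, 11)]
```

```bash
python3 - <<'E'
from h import *
c,s=pickle.load(open("w6.pkl","rb"));w5,_=pickle.load(open("w5.pkl","rb"))
r=lambda u,v:ray(c,u,v,.014)[:2]
for n,a,b in(("L",(277,120),(281,240)),("R",(358.7,80),(354.5,240))):
    A,B=r(*a),r(*b);print(n,A,B,np.degrees(np.arctan2(*(B-A)[::-1])))
D=np.array([-np.sin(np.radians(19.5)),np.cos(np.radians(19.5))]);Wd=np.array([D[1],-D[0]])
for n,q in(("L",(277,120)),("L",(281,240)),("R",(358.7,80)),("R",(354.5,240))): p=r(*q);print(n,p@Wd,p@D)
for q in((397,171),(406,222),(629,105),(631,165)): p=ray(w5,*q,.014)[:2];print("w5 corner",p@Wd,p@D)
t=pickle.load(open("c0.pkl","rb"))["top"]
for q in((141,279),(147,306),(253,242),(258,269)): p=ray(t,*q,.014)[:2];print("top corner",p@Wd,p@D)
print("tcp",s["tcp_pos"][:2]@Wd,s["tcp_pos"][:2]@D)
g=cv2.GaussianBlur(c["img"],(3,3),0).astype(float)
for v in range(14,60,3): print(v,g[v,318].round().astype(int).tolist(),g[v,345].round().astype(int).tolist())
E
```

```text
L [0.48800208 0.19270966] [0.45406129 0.28901974] 109.41305020446003
R [0.4372651  0.14331142] [0.3922654  0.26702817] 109.98793243081512
L 0.5243388173747948 0.018757676992192367
L 0.5244937839892583 0.1208732265804941
R 0.460022563979057 -0.010870796052786702
R 0.45890147216645444 0.12077094866565183
w5 corner 0.4611839265892324 -0.03390503959782789
w5 corner 0.5242753994274029 -0.035387606096884475
w5 corner 0.45710471222285853 0.2232411984396392
w5 corner 0.524815988936327 0.22589268120838052
top corner 0.5226535832497201 0.21953460761738877
top corner 0.4592835883161105 0.22395117879758608
top corner 0.5218688386258246 -0.05024620071952825
top corner 0.45872517232469534 -0.04203982797673162
tcp 0.4900494759763081 0.09451081785478262
14 [64, 108, 157] [41, 69, 103]
17 [39, 67, 100] [41, 69, 103]
20 [39, 67, 99] [41, 69, 103]
23 [40, 67, 100] [40, 69, 103]
26 [40, 68, 101] [40, 69, 103]
29 [40, 68, 102] [41, 69, 103]
32 [41, 69, 103] [41, 69, 104]
35 [41, 69, 104] [42, 70, 104]
38 [42, 69, 104] [42, 70, 105]
41 [41, 69, 104] [42, 71, 106]
44 [43, 71, 104] [42, 69, 102]
47 [50, 79, 111] [43, 69, 96]
50 [50, 80, 112] [44, 70, 97]
53 [49, 80, 111] [44, 70, 97]
56 [50, 80, 111] [43, 70, 97]
59 [50, 79, 112] [43, 70, 98]
```

Request:
{"fn": "step_arm", "kwargs": {
  "targets": [
    [0, 0, 0, 0, -0.2, 4, 8],
    [0, 0, 0, 0, -0.2, 8, 8],
    [0, 0, 0, 0, -0.2, 12, 8],
    [0, 0, 0, 0, -0.2, 15, 8],
    [0, 0, 0, 0, -0.2, 16.5, 8],
    [0, 0, 0, 0, -0.2, 17.2, 8],
    [0, 0, 0, 0, -0.2, 17.2, 8],
    [0, 0, 0, 0, -0.2, 17.2, 8]
  ]
}}

```text
time: 24.45
tcp_pos: [0.4329, 0.2538, 0.0135]
orientation: [0.817, -0.576, 0.0, -0.001]
contact_force: [-0.0, 0.2, 0.8]
width: 0.0801
finger_force: 0.0
```

Request:
{"fn": "step_arm", "kwargs": {
  "targets": [
    [0, 0, 0, 0, 0, 0.3, 8],
    [0, 0, 0, 0, 0, 0.6, 8],
    [0, 0, 0, 0, 0, 0.6, 8]
  ]
}}

```text
time: 24.75
tcp_pos: [0.4322, 0.2533, 0.0062]
orientation: [0.817, -0.577, -0.0, -0.0]
contact_force: [0.4, 0.8, 0.0]
width: 0.0801
finger_force: 0.0
```

Request:
{"fn": "step_arm", "kwargs": {
  "targets": [
    [0, 0, 0, 0, 0, 0.2, 8],
    [0, 0, 0, 0, 0, 0.2, 7],
    [0, 0, 0, 0, 0, 0.2, 6],
    [0, 0, 0, 0, 0, 0.2, 6],
    [0, 0, 0, 0, 0, 0.2, 6],
    [0, 0, 0, 0, 0, 0.2, 6]
  ],
  "newtons": 50
}}

```text
time: 25.35
tcp_pos: [0.4324, 0.2535, 0.0047]
orientation: [0.817, -0.576, 0.0, -0.0]
contact_force: [-1.4, 0.5, 3.7]
width: 0.0646
finger_force: 57.6
```

Gripped at 65 mm. Lift.

Request:
{"fn": "step_arm", "kwargs": {
  "targets": [
    [0, 0, 0, 0, 0, -1, 6],
    [0, 0, 0, 0, 0, -3, 6],
    [0, 0, 0, 0, 0, -7, 6],
    [0, 0, 0, 0, 0, -12, 6],
    [0, 0, 0, 0, 0, -17, 6],
    [0, 0, 0, 0, 0, -22, 6],
    [0, 0, 0, 0, 0, -22, 6],
    [0, 0, 0, 0, 0, -22, 6]
  ],
  "newtons": 70
}}

```text
time: 26.15
tcp_pos: [0.4322, 0.2536, 0.2253]
orientation: [0.817, -0.576, -0.0, -0.001]
contact_force: [-0.4, 0.4, -2.8]
width: 0.0639
finger_force: 78.9
```

```bash
cat >> h.py <<'E'
def lmove(s,al,lat,z): 
    p=al*Xs+lat*N; return move(s,[p[0],p[1],z],-85.8)
E
python3 -c "
from h import *
from station import state
s=state();print(s['width'],s['contact_force'],s['torque'],s['tcp_pos']);print(lmove(s,.45,-.0215,.26),lmove(s,.608,-.0215,.22))"
```

```text
0.06394138475674813 [-0.38589458  0.36927817 -2.76896167] [ 0.02795929  0.07539738 -0.0002947 ] [0.43224743 0.25363626 0.22533197]
(array([-0.001,  0.002,  0.269]), array([23.41,  6.41, -3.52])) (array([-0.001,  0.002,  0.269]), array([27.61, -8.82,  0.49]))
```

Request:
{"fn": "step_arm", "kwargs": {
  "targets": [
    [0, 0, 0.05, 2, 1, -1.5, 6],
    [0, 0, 0.1, 6, 2, -3, 6],
    [0, 0, 0.15, 10, 3, -3.5, 6],
    [0, 0, 0.2, 14, 4, -3.5, 6],
    [0, 0, 0.25, 18, 5, -3.5, 6],
    [0, 0, 0.27, 21.5, 6, -3.5, 6],
    [0, 0, 0.27, 23.4, 6.4, -3.5, 6],
    [0, 0, 0.27, 23.4, 6.4, -3.5, 6],
    [0, 0, 0.27, 23.4, 6.4, -3.5, 6]
  ]
}}

```text
time: 27.05
tcp_pos: [0.45, 0.0113, 0.2577]
orientation: [0.732, -0.682, -0.001, 0.001]
contact_force: [0.0, 0.5, -2.5]
width: 0.0637
finger_force: 78.8
```

```bash
python3 -c "
from h import *
from station import state
s=state();print(s['width'],s['contact_force'],st(s));print(lmove(s,.6105,-.021,.22))"
```

```text
0.06367254425273833 [ 0.04811149  0.48921909 -2.52499377] (np.float64(0.44959730074068555), np.float64(-0.021707600669015507), np.float64(0.2576655992843009))
(array([ 0.003, -0.   , -0.002]), array([ -0.11, -16.1 ,   3.72]))
```

Request:
{"fn": "step_arm", "kwargs": {
  "targets": [
    [0, 0, 0, -0.1, -3, 0.5, 6],
    [0, 0, 0, -0.1, -7, 1.5, 6],
    [0, 0, 0, -0.1, -11, 2.5, 6],
    [0, 0, 0, -0.1, -14, 3.3, 6],
    [0, 0, 0, -0.1, -16, 3.7, 6],
    [0, 0, 0, -0.1, -16.1, 3.7, 6],
    [0, 0, 0, -0.1, -16.1, 3.7, 6]
  ]
}}

```text
time: 27.75
tcp_pos: [0.6107, 0.0251, 0.2207]
orientation: [0.732, -0.681, -0.001, 0.001]
contact_force: [-0.7, -0.8, -1.2]
width: 0.064
finger_force: 78.9
```

```bash
python3 - <<'E'
from h import *
from station import state,read_camera
c=read_camera("wrist");t=read_camera("top");s=state();pickle.dump((c,t,s),open("w7.pkl","wb"));print(s['width'],s['contact_force'],st(s),s["joint_pos"].round(2));print(lmove(s,.6105,-.021,.134))
# top view: visible ledge ends; blue arms' nibs
h=cv2.cvtColor(t["img"],cv2.COLOR_BGR2HSV);b=(h[...,0]>100)&(h[...,0]<128)&(h[...,1]>110)&(h[...,2]>30)
zt=s["tcp_pos"][2]-.0047
for al,lat in((.6105-.033,-.151),(.6105+.033,-.151),(.6105-.033,.109),(.6105+.033,.109)):
    p=al*Xs+lat*N;print("pred corner top px",proj(t,[*p,zt+.014]).round(1))
E
```

```text
0.06423869942509926 [-0.13724686 -0.26377118 -1.57134938] (np.float64(0.610668671580041), np.float64(-0.020089163825223737), np.float64(0.2224004513211388)) [ 0.37  0.07  0.08 -0.   -1.59 -0.29]
(array([ 0.,  0., -0.]), array([0.09, 0.02, 8.84]))
pred corner top px [363.  191.3]
pred corner top px [360.7 157.5]
pred corner top px [226.7 199. ]
pred corner top px [225.4 165.2]
```

```bash
python3 - <<'E'
from h import *
c,t,s=pickle.load(open("w7.pkl","rb"));g=cv2.cvtColor(t["img"],cv2.COLOR_BGR2LAB).astype(int)
print("right row174",[(u,g[174,u,[0,2]].tolist()) for u in range(350,374,2)])
print("left row182",[(u,g[182,u,[0,2]].tolist()) for u in range(216,240,2)])
for u,v0 in((357,174),(231,182)): print("col",u,[(v,g[v,u,[0,2]].tolist()) for v in range(v0-24,v0+26,2)])
E
```

```text
right row174 [(350, [204, 163]), (352, [203, 163]), (354, [204, 164]), (356, [204, 164]), (358, [205, 164]), (360, [205, 163]), (362, [212, 163]), (364, [191, 166]), (366, [191, 166]), (368, [191, 166]), (370, [192, 166]), (372, [191, 166])]
left row182 [(216, [178, 165]), (218, [178, 165]), (220, [177, 163]), (222, [177, 164]), (224, [177, 164]), (226, [176, 164]), (228, [127, 151]), (230, [125, 151]), (232, [126, 152]), (234, [126, 152]), (236, [125, 152]), (238, [126, 151])]
col 357 [(150, [122, 154]), (152, [124, 154]), (154, [124, 154]), (156, [122, 154]), (158, [152, 157]), (160, [220, 165]), (162, [220, 165]), (164, [220, 165]), (166, [214, 164]), (168, [216, 165]), (170, [224, 165]), (172, [216, 165]), (174, [203, 164]), (176, [208, 165]), (178, [212, 165]), (180, [209, 164]), (182, [212, 165]), (184, [198, 163]), (186, [193, 163]), (188, [210, 164]), (190, [213, 164]), (192, [158, 157]), (194, [164, 162]), (196, [162, 162]), (198, [164, 161])]
col 231 [(158, [119, 148]), (160, [115, 147]), (162, [111, 146]), (164, [106, 146]), (166, [100, 145]), (168, [96, 144]), (170, [86, 143]), (172, [79, 141]), (174, [70, 141]), (176, [142, 155]), (178, [126, 151]), (180, [121, 151]), (182, [126, 152]), (184, [130, 152]), (186, [130, 153]), (188, [133, 153]), (190, [128, 152]), (192, [131, 153]), (194, [129, 152]), (196, [132, 153]), (198, [117, 151]), (200, [111, 151]), (202, [150, 160]), (204, [150, 159]), (206, [153, 159])]
```

Request:
{"fn": "step_arm", "kwargs": {
  "targets": [
    [0, 0, 0, 0, 0, 2, 6],
    [0, 0, 0, 0, 0, 4, 6],
    [0, 0, 0, 0, 0, 6, 6],
    [0, 0, 0, 0, 0, 7.5, 6],
    [0, 0, 0, 0, 0, 8.3, 6],
    [0, 0, 0, 0, 0, 8.5, 6],
    [0, 0, 0, 0, 0, 8.5, 6]
  ]
}}

```text
time: 28.55
tcp_pos: [0.6112, 0.024, 0.138]
orientation: [0.732, -0.681, 0.0, -0.0]
contact_force: [0.6, -0.8, -1.3]
width: 0.0638
finger_force: 78.9
```

Request:
{"fn": "step_arm", "kwargs": {
  "targets": [
    [0, 0, 0, 0, 0, 0.1, 6],
    [0, 0, 0, 0, 0, 0.2, 6],
    [0, 0, 0, 0, 0, 0.2, 6]
  ]
}}

```text
time: 28.85
tcp_pos: [0.6111, 0.0241, 0.1356]
orientation: [0.732, -0.681, 0.0, -0.0]
contact_force: [-0.0, -1.3, -1.9]
width: 0.064
finger_force: 78.9
```

Request:
{"fn": "step_arm", "kwargs": {
  "targets": [
    [0, 0, 0, 0, 0, 0.1, 6],
    [0, 0, 0, 0, 0, 0.15, 6],
    [0, 0, 0, 0, 0, 0.15, 6]
  ]
}}

```text
time: 29.15
tcp_pos: [0.6109, 0.024, 0.1337]
orientation: [0.732, -0.681, -0.0, 0.0]
contact_force: [-0.7, -1.2, -1.4]
width: 0.0636
finger_force: 78.9
```

Request:
{"fn": "step_arm", "kwargs": {
  "targets": [
    [0, 0, 0, 0, 0, 0.1, 6],
    [0, 0, 0, 0, 0, 0.15, 6],
    [0, 0, 0, 0, 0, 0.15, 6]
  ]
}}

```text
time: 29.45
tcp_pos: [0.6109, 0.024, 0.1321]
orientation: [0.732, -0.681, -0.0, 0.0]
contact_force: [0.3, 0.1, -1.4]
width: 0.0644
finger_force: 78.9
```

Request:
{"fn": "step_arm", "kwargs": {
  "targets": [
    [0, 0, 0, 0, 0, 0.1, 6],
    [0, 0, 0, 0, 0, 0.15, 6],
    [0, 0, 0, 0, 0, 0.15, 6]
  ]
}}

```text
time: 29.75
tcp_pos: [0.611, 0.024, 0.1308]
orientation: [0.732, -0.681, -0.0, -0.0]
contact_force: [-0.0, -0.1, -1.7]
width: 0.0639
finger_force: 78.9
```

Request:
{"fn": "step_arm", "kwargs": {
  "targets": [
    [0, 0, 0, 0, 0, 0.1, 6],
    [0, 0, 0, 0, 0, 0.1, 6],
    [0, 0, 0, 0, 0, 0.1, 6]
  ]
}}

```text
time: 30.05
tcp_pos: [0.6111, 0.024, 0.1305]
orientation: [0.732, -0.681, 0.0, -0.0]
contact_force: [-1.9, 0.8, 3.0]
width: 0.0638
finger_force: 79.3
```

Request:
{"fn": "step_arm", "kwargs": {
  "targets": [
    [0, 0, 0, 0, 0, 0.1, 6],
    [0, 0, 0, 0, 0, 0.1, 6],
    [0, 0, 0, 0, 0, 0.1, 6]
  ]
}}

```text
time: 30.35
tcp_pos: [0.6112, 0.024, 0.1304]
orientation: [0.732, -0.681, 0.001, -0.0]
contact_force: [-3.8, 0.9, 5.9]
width: 0.0642
finger_force: 79.8
```

Request:
{"fn": "step_arm", "kwargs": {
  "targets": [
    [0, 0, 0, 0, 0, 0.1, 6],
    [0, 0, 0, 0, 0, 0.1, 6],
    [0, 0, 0, 0, 0, 0.1, 6]
  ]
}}

```text
time: 30.65
tcp_pos: [0.6113, 0.024, 0.1304]
orientation: [0.732, -0.681, 0.001, -0.001]
contact_force: [-5.6, 0.9, 10.0]
width: 0.064
finger_force: 80.2
```

Request:
{"fn": "step_arm", "kwargs": {
  "targets": [
    [0, 0, 0, 0, 0, -0.2, 6],
    [0, 0, 0, 0, 0, -0.25, 6],
    [0, 0, 0, 0, 0, -0.25, 6.6],
    [0, 0, 0, 0, 0, -0.25, 7.0],
    [0, 0, 0, 0, 0, -0.25, 7.6],
    [0, 0, 0, 0, 0, -0.25, 8],
    [0, 0, 0, 0, 0, -0.25, 8],
    [0, 0, 0, 0, 0, -0.25, 8]
  ]
}}

```text
time: 31.45
tcp_pos: [0.611, 0.024, 0.1303]
orientation: [0.732, -0.681, -0.0, -0.0]
contact_force: [0.5, -0.4, 0.4]
width: 0.0802
finger_force: 0.0
```

Request:
{"fn": "step_arm", "kwargs": {
  "targets": [
    [0, 0, 0, 0, 0, -0.5, 8],
    [0, 0, 0, 0, 0, -1.5, 8],
    [0, 0, 0, 0, 0, -3, 8],
    [0, 0, 0, 0, 0, -6, 8],
    [0, 0, 0, 0, 0, -10, 8],
    [0, 0, 0, 0, 0, -15, 8],
    [0, 0, 0, 0, 3, -19, 8],
    [0, 0, 0, 0, 8, -19, 8],
    [0, 0, 0, 0, 13, -19, 8],
    [0, 0, 0, 0, 16, -19, 8]
  ]
}}

```text
time: 32.45
tcp_pos: [0.4492, 0.0118, 0.323]
orientation: [0.732, -0.681, 0.001, -0.002]
contact_force: [0.5, -0.0, 1.1]
width: 0.08
finger_force: 0.0
```

Request:
{"fn": "step_arm", "kwargs": {
  "targets": [
    [0, 0, 0, 8, 4, 0, 8],
    [0, 0, 0, 13, 4, 0, 8],
    [0, 0, 0, 18, 4, 0, 8],
    [0, 0, 0, 22, 4, 0, 8],
    [0, 0, 0, 22, 4, 0, 8],
    [0, 0, 0, 22, 4, 0, 8],
    [0, 0, 0, 22, 4, 0, 8]
  ]
}}

```text
time: 33.15
tcp_pos: [0.4271, -0.2103, 0.3214]
orientation: [0.731, -0.682, 0.0, -0.0]
contact_force: [-0.8, 0.7, -0.1]
width: 0.0796
finger_force: 0.0
```

```bash
python3 - <<'E'
from h import *
from station import state,read_camera
t=read_camera("top");s=state();print(s["tcp_pos"],s["contact_force"],s["time"])
t0=pickle.load(open("c0.pkl","rb"))["top"]
for al,lat in((.5775,-.151),(.6435,-.151),(.5775,.109),(.6435,.109)): p=al*Xs+lat*N;print("pred",proj(t,[*p,.14]).round(1))
h=cv2.cvtColor(t["img"],cv2.COLOR_BGR2LAB).astype(float)
G=lambda a:[(int(i),int(a[i])) for i in np.where(a>12)[0]]
for v in(176,): 
  for lo,hi in((210,245),(345,380)):
    a=np.abs(np.gradient(h[v-2:v+3].mean(0)[:,0]));print("row",v,[(u,int(a[u])) for u in range(lo,hi) if a[u]>8])
for u in(233,260,290,320,352):
    a=np.abs(np.gradient(h[:,u-1:u+2].mean(1)[:,0]));print("col",u,[(v,int(a[v])) for v in range(150,225) if a[v]>10])
# stayed things: diffs vs start
d=np.abs(t["img"].astype(int)-t0["img"]).sum(2)
for n,u,v,r in(("k1",415,240,7),("k2",226,234,7),("disc",467,269,8),("pot",318,279,17),("mag",480,168,16)):
    q=[t0["img"][v-r:v+r,u-r:u+r],t["img"][v-r-6:v+r+6,u-r-6:u+r+6]];m=cv2.matchTemplate(q[1],q[0],cv2.TM_CCOEFF_NORMED);_,mx,_,loc=cv2.minMaxLoc(m);print(n,round(mx,3),np.array(loc)-6)
c=read_camera("scene");c0=pickle.load(open("c0.pkl","rb"))["scene"]
for n,u,v,r in(("k3",298,296,7),("k1",246,221,7),("k2",393,319,8),("pot",341,230,18)):
    q=[c0["img"][v-r:v+r,u-r:u+r],c["img"][v-r-6:v+r+6,u-r-6:u+r+6]];m=cv2.matchTemplate(q[1],q[0],cv2.TM_CCOEFF_NORMED);_,mx,_,loc=cv2.minMaxLoc(m);print(n,round(mx,3),np.array(loc)-6)
E
```

```text
[ 0.42726745 -0.20965148  0.3213023 ] [ 0.77176602  1.01379348 -0.71890931] 33.2
pred [359.2 200.1]
pred [357.1 169.2]
pred [234.6 207.3]
pred [233.3 176.2]
row 176 [(216, 17), (217, 18), (218, 11), (219, 21)]
row 176 [(358, 16), (359, 8), (374, 34), (375, 29)]
col 233 [(155, 11), (176, 14), (177, 28), (179, 22), (180, 15)]
col 260 [(150, 13), (152, 14), (173, 23), (174, 66), (175, 58), (176, 16), (185, 11), (186, 11), (204, 24), (205, 59), (206, 37)]
col 290 [(157, 28), (158, 41), (159, 34), (160, 15), (172, 32), (173, 70), (174, 37), (203, 17), (204, 40), (205, 34), (206, 19), (207, 10)]
col 320 [(156, 40), (157, 36), (158, 22), (159, 18), (170, 13), (171, 47), (172, 55), (173, 22), (202, 53), (203, 52), (205, 12), (206, 18), (208, 33), (209, 24)]
col 352 [(170, 14), (171, 10), (200, 28), (201, 18), (202, 11), (209, 18), (210, 15)]
k1 -0.048 [ 6 -2]
k2 0.973 [0 0]
disc 0.186 [ 1 -6]
pot 0.203 [-4  1]
mag 0.998 [0 0]
k3 0.821 [-1  2]
k1 0.937 [0 0]
k2 0.984 [0 0]
pot 0.755 [0 0]
```

The ledge's edges lie within about 1 px of where it should be when seated flat, and the checkable neighbours have not moved. Handing in.

```bash
python3 -c "
from station import manip
print(manip.hand_in())"
```

```text
the job is handed in; nothing more can be done
None
```

The loose arm is hooked on the bare upright and, by force tests, locked level with its twin. The ledge lies flat and centred across both arms, everything is let go, and the job was handed in at about 33 s; the one neighbour I couldn't check at the end was the knight hidden under the ledge.

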